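# Spin off loaded wafer carriers and index the rotor

### The arm

A 6-joint arm with a two-finger parallel gripper is mounted at the origin on the work surface. World frame = base frame: x ahead of the robot, y to its left, z up, the work surface at z = 0. Lengths are in m, angles in rad, forces in N, time in s.
With the tool pointing down it reaches from about 0.225 to 0.875 m from the base axis. Payload 3.4 kg.
Tool frame: the origin (TCP) lies on the centre line of the jaws, within the pads' length; the fingertips stand 11 mm ahead of it and the grasp point (between the pads) lies 8 mm behind it; z points along the fingers, y is the line along which they close (so a half turn about z gives the same grasp; the last joint's range is limited). The gripper opens to 85 mm and grips with 20 to 120 N. Pads are 22 mm wide; open, the fingers measure 114 mm over their backs; the gripper's body (76 mm by 85 mm) begins 54 mm behind the grasp point. The pads swing forward as they close: fully open they stand 13 mm farther back than shut.
Start: joints at [-1.397, 0.276, 1.505, -0, 1.361, -0.121], TCP at [0.167, -0.55, 0.242] pointing down, gripper open.
Joint ranges: [-2.89, 2.89], [-0.75, 2.08], [0.22, 2.7], [-1.18, 4.32], [0.11, 2.71], [-2.7, 2.7]. Speed limits (rad/s): [2.57, 2.57, 3.14, 3.14, 3.14, 3.14].

### API

Orientations are given as a unit quaternion [w, x, y, z].
In Python, from rig import manip, eyes, job gives the robot as it stands.
- The arm moves only by the tool drive_tool, never from a script. Its argument "rows" is a list of rows, each a list of 3 entries, a list of its own where there are three numbers: the turn, a rotation vector about the world's x, y, z in rad, then the shift along the world's x, y, z in cm, then the finger opening in cm, from 0 to 8.54. A call has 1 to 8 rows; each row shifts and turns the commanded pose from where the row before left it; what a row does not reach is not made up. A row lasts 1/8 s, in which the tool goes at most 62.5 mm and 10.7 degrees, less where a joint would pass 70% of its speed; a pose out of reach is approached as far as the arm can. A call is refused whole if a number of a shift passes 6.25 or a number of a turn 0.188, either way. A call with a gripper value outside its range is refused whole. The fingers move at their own pace and stop on an object; "force" is the grip in N (left out, the last holds). Time passes only in rows, so rows that do not move let the fingers close. It gives the time, the measured TCP pose, the force, the opening and the grip force at its end, in the units of the state.
- manip.get_state(): the state, without advancing time (a new reading comes with each control period).
- eyes.get_image(name): name is "scene" or "top"; returns the picture (480x640x3 uint8, red, green, blue); there is no depth.
- eyes.get_calibration(name): a dict with "camera_matrix" (3x3 intrinsics, pixels), "k1" (the pictures are not rectified: a ray, as slopes to the right and down, at radius r is drawn at 1 + k1 r^2 times it, then the intrinsics apply), "view" (4x4, takes a point from world to camera coordinates). Camera axes: x right, y up, looking along -z (the intrinsics and any distortion apply to the point x, -y, -z); pixel columns grow to the right and rows downward; lengths in m; the calibration is good to about 2 mm. A picture is of the moment at which its call begins. get_calibration takes no time and is no camera call.
- job.sign_off(): hands the job in; it is judged then, once.
The state is a dict: "clock": time; "qpos": joint angles; "qd": joint speeds; "effort": joint torques, N m; "position": TCP position; "ee_rot": TCP orientation; "contact_force": force on the tool from outside, world axes, zero at the start; "moment": the same for the moment, N m; "width": finger opening in m; "gripper_force": force on a finger pad.
Only numpy, scipy, OpenCV 4.12 (cv2) and the standard library are available. Lean on these libraries where they do the work, as an engineer would, in place of code of your own. Each camera call takes 0.05 s, during which the arm holds its last target. There are 200 camera calls.

### The job

Load every red-knobbed carrier from the crate into the cups of the spin stand's rotor, one flat in each cup in any order, leaving the jars and the weight standing there, and park the yellow plug that locks the rotor upright in its blue holder, fully down. Then spin the rotor with its peg so that it turns by itself, untouched, at a turn in four seconds or faster, and slow it by touch while it still turns so that it stops with the hole in its yellow ring over the slot in the stand, centred to within about 5 mm. Let go of it there, then lock it with the plug again, upright through the hole in the slot with its flange on the ring, and leave it with all the carriers still in their cups.

Things in the scene. Friction and masses are not known exactly. Their poses are not given: they have to be found in the camera images.
- carrier1: round carrier: aluminium disc 58 mm across and 10 mm thick with an upright red knob on it, 24 mm across and 34 mm tall (44 mm in all, about 0.14 kg); starts standing in the crate; may be absent; origin at the centre of the disc's underside, z up
- carrier2: round carrier: aluminium disc 58 mm across and 10 mm thick with an upright red knob on it, 24 mm across and 34 mm tall (44 mm in all, about 0.14 kg); starts standing in the crate; may be absent; origin at the centre of the disc's underside, z up
- carrier3: round carrier: aluminium disc 58 mm across and 10 mm thick with an upright red knob on it, 24 mm across and 34 mm tall (44 mm in all, about 0.14 kg); starts standing in the crate; may be absent; origin at the centre of the disc's underside, z up
- carrier4: round carrier: aluminium disc 58 mm across and 10 mm thick with an upright red knob on it, 24 mm across and 34 mm tall (44 mm in all, about 0.14 kg); starts standing in the crate; may be absent; origin at the centre of the disc's underside, z up
- carrier5: round carrier: aluminium disc 58 mm across and 10 mm thick with an upright red knob on it, 24 mm across and 34 mm tall (44 mm in all, about 0.14 kg); starts standing in the crate; may be absent; origin at the centre of the disc's underside, z up
- crate: fixed grey open crate 244 x 244 mm, walls 28 mm high, floor 5 mm thick; holds the carriers and other things about 75 mm apart; origin under its centre on the table
- jar1: amber jar with black cap in the crate, 46 mm across, 60 mm tall, a bystander; origin at its underside
- jar2: amber jar with white cap in the crate, 46 mm across, 60 mm tall, a bystander; origin at its underside
- weight: brass weight in the crate, 50 mm across, 44 mm tall, a bystander; origin at its underside
- plug: yellow index plug (0.15 kg): steel stem 26 mm across and 42 mm long, on it a flange 56 mm across and 6 mm thick, on that a knob 22 mm across and 34 mm tall (82 mm in all); starts upright through the rotor's hole in the slot, flange resting on the yellow ring, so that the rotor cannot turn; origin at the centre of the stem's lower end, z up to the knob
- holder: fixed blue block 64 x 56 x 46 mm with an empty 35 mm hole from above, in which the plug is parked with its flange on the block's top; origin under its centre on the table
- stand: fixed white foot disc of the spin stand, 236 mm across and 15 mm thick; origin at its centre on the table, on the rotor's axis; the green socket block with the slot stands on it
- slot (a point): centre of the mouth of the fixed slot in the top of the green socket block (62 x 66 mm), 45 mm above the table, 85 mm from the rotor's axis; the slot is 36 mm wide across the radius, 46 mm along it, 30 mm deep. With rotor angle 0 the hole is right above it
- rotor (a joint): angle of the rotor (rad, any number of turns, counter-clockwise from above positive; 0 or a multiple of 2 pi = hole above slot). Aluminium wheel on a vertical axis, about 0.01 kg m2, almost free: once spun it loses some 0.2 to 0.6 rad/s each second and stays where it stops. 85 mm from its axis, 60 degrees apart, it has five dark cups and one yellow ring
- hub (a point): centre of the top of the rotor's flat hub disc, on the rotor's axis (90 mm across, 70 mm above the table), a good place to lay a fingertip on the turning rotor: pressing 25 to 30 mm from the centre with a few N stops it from 1 rad/s within some 0.1 rad
- hole (a point): centre of the top of the hole in the rotor's yellow ring: hole 42 mm across, ring 60 mm across, its top 64 mm above the table; the plug's flange comes to rest on this ring
- peg (a point): top of the black spin peg, 14 mm across, 50 mm tall, upright on the rotor just outside the yellow ring, 120 mm from the axis; its top is 110 mm above the table; push it sideways to spin the rotor
- cup1 (a point): centre of the floor of a dark cup of the rotor, 60 mm above the table; cup 66 mm across inside, 72 mm outside, walls 8 mm above its floor; takes one carrier
- cup2 (a point): centre of the floor of a dark cup of the rotor, 60 mm above the table; cup 66 mm across inside, 72 mm outside, walls 8 mm above its floor; takes one carrier
- cup3 (a point): centre of the floor of a dark cup of the rotor, 60 mm above the table; cup 66 mm across inside, 72 mm outside, walls 8 mm above its floor; takes one carrier
- cup4 (a point): centre of the floor of a dark cup of the rotor, 60 mm above the table; cup 66 mm across inside, 72 mm outside, walls 8 mm above its floor; takes one carrier
- cup5 (a point): centre of the floor of a dark cup of the rotor, 60 mm above the table; cup 66 mm across inside, 72 mm outside, walls 8 mm above its floor; takes one carrier
There are look-alikes about, which are no part of the job. Leave any purple or turquoise look-alike of the carrier1 alone. What is shaped like the carrier2 but turquoise is not meant.

How it is judged:
On the way, in this order (a step that is already met when the one before it is completed fails the run):
1. every carrier present sits flat in a cup of the rotor and the plug stands upright in the holder, its lower end under 15 mm above the table, both released (height (world z) of plug below 0.015 m and angle between each of plug, carrier1, carrier2, carrier3, carrier4, carrier5's own z axis and vertical below 0.12 rad and horizontal distance between plug and holder below 0.012 m and contact force between the fingers and plug below 0.1 N and (distance between carrier1 and cup1 below 0.008 m or distance between carrier1 and cup2 below 0.008 m or distance between carrier1 and cup3 below 0.008 m or distance between carrier1 and cup4 below 0.008 m or distance between carrier1 and cup5 below 0.008 m) and (distance between carrier2 and cup1 below 0.008 m or distance between carrier2 and cup2 below 0.008 m or distance between carrier2 and cup3 below 0.008 m or distance between carrier2 and cup4 below 0.008 m or distance between carrier2 and cup5 below 0.008 m) and (distance between carrier3 and cup1 below 0.008 m or distance between carrier3 and cup2 below 0.008 m or distance between carrier3 and cup3 below 0.008 m or distance between carrier3 and cup4 below 0.008 m or distance between carrier3 and cup5 below 0.008 m) and (distance between carrier4 and cup1 below 0.008 m or distance between carrier4 and cup2 below 0.008 m or distance between carrier4 and cup3 below 0.008 m or distance between carrier4 and cup4 below 0.008 m or distance between carrier4 and cup5 below 0.008 m) and (distance between carrier5 and cup1 below 0.008 m or distance between carrier5 and cup2 below 0.008 m or distance between carrier5 and cup3 below 0.008 m or distance between carrier5 and cup4 below 0.008 m or distance between carrier5 and cup5 below 0.008 m) and contact force between the fingers and carrier1 below 0.1 N and contact force between the fingers and carrier2 below 0.1 N and contact force between the fingers and carrier3 below 0.1 N and contact force between the fingers and carrier4 below 0.1 N and contact force between the fingers and carrier5 below 0.1 N), for 0.2 s.
2. the rotor spins freely, faster than 1.2 rad/s either way, untouched by the robot ((velocity of joint rotor above 1.2 rad/s or velocity of joint rotor below -1.2 rad/s) and contact force between the fingers and rotor below 0.05 N), for 0.3 s.
3. the fingers touch the rotor while it still turns (contact force between the fingers and rotor above 0.2 N and (velocity of joint rotor above 0.1 rad/s or velocity of joint rotor below -0.1 rad/s)).
4. the rotor stands still and untouched, its hole within 8 mm of the slot, seen from above (velocity of joint rotor between -0.05 and 0.05 rad/s and horizontal distance between hole and slot below 0.008 m and contact force between the fingers and rotor below 0.05 N), for 0.5 s.
At the end, for the whole second after the job is handed in: every carrier present sits flat on the floor of a cup, within 8 mm of its centre; the plug stands upright through the ring's hole in the slot, its lower end under 28 mm above the table (flange on the ring), tilts under 0.12 rad; rotor and plug at rest and released ((distance between carrier1 and cup1 below 0.008 m or distance between carrier1 and cup2 below 0.008 m or distance between carrier1 and cup3 below 0.008 m or distance between carrier1 and cup4 below 0.008 m or distance between carrier1 and cup5 below 0.008 m) and angle between each of carrier1, carrier2, carrier3, carrier4, carrier5, plug's own z axis and vertical below 0.12 rad and (distance between carrier2 and cup1 below 0.008 m or distance between carrier2 and cup2 below 0.008 m or distance between carrier2 and cup3 below 0.008 m or distance between carrier2 and cup4 below 0.008 m or distance between carrier2 and cup5 below 0.008 m) and (distance between carrier3 and cup1 below 0.008 m or distance between carrier3 and cup2 below 0.008 m or distance between carrier3 and cup3 below 0.008 m or distance between carrier3 and cup4 below 0.008 m or distance between carrier3 and cup5 below 0.008 m) and (distance between carrier4 and cup1 below 0.008 m or distance between carrier4 and cup2 below 0.008 m or distance between carrier4 and cup3 below 0.008 m or distance between carrier4 and cup4 below 0.008 m or distance between carrier4 and cup5 below 0.008 m) and (distance between carrier5 and cup1 below 0.008 m or distance between carrier5 and cup2 below 0.008 m or distance between carrier5 and cup3 below 0.008 m or distance between carrier5 and cup4 below 0.008 m or distance between carrier5 and cup5 below 0.008 m) and velocity of joint rotor between -0.05 and 0.05 rad/s and height (world z) of plug below 0.028 m and horizontal distance between plug and slot below 0.016 m and horizontal distance between plug and hole below 0.014 m and linear speed of plug below 0.02 m/s); the robot touches nothing.
It fails at once if the jar1 in the crate is knocked over or carried off (moved more than 60 mm) (angle between jar1's own z axis and vertical above 0.7 rad or distance of jar1 from where it was at the start of the episode above 0.06 m).
It fails at once if the jar2 in the crate is knocked over or carried off (moved more than 60 mm) (angle between jar2's own z axis and vertical above 0.7 rad or distance of jar2 from where it was at the start of the episode above 0.06 m).
It fails at once if the weight in the crate is knocked over or carried off (moved more than 60 mm) (angle between weight's own z axis and vertical above 0.7 rad or distance of weight from where it was at the start of the episode above 0.06 m).
Of carrier1, carrier2, carrier3, carrier4, carrier5 only 3 to 5 are there at a start; the rules pass over those that are not, and their reading is None.
At some moment in a run one of carrier1, carrier2, carrier3, carrier4, carrier5 may be knocked a few centimetres aside while the robot is not near it.
It also fails if it takes over 210 s, if anything falls off the work surface, if the arm or the gripper's body presses on something with over 40 N, if the wrist force passes 120 N, or if a joint passes its speed limit or range.

## Working session

There is one attempt and no reset: what is moved stays moved. The work goes in short steps, Python scripts to look and compute and a tool call to move; the robot and the scene stay as the last step left them, time stands still between calls to the robot, and variables do not carry over. Pictures are saved under pics/ and viewed, at most 16 in all, crops included, and the job is handed in when it is done.

Besides the shell and the picture viewer there is one more tool, called after ">>>" as name(argument=value, ...), one argument or row to a line, values as JSON. drive_tool: Moves the arm, as the interface text tells. Its arguments: {"type":"object","properties":{"rows":{"type":"array"},"force":{"type":"number"}},"required":["rows"]}

```bash
mkdir -p pics; cat > h.py <<'E'
import numpy as np, cv2
from rig import manip, eyes, job
def snap(n,f):
    im=eyes.get_image(n); cv2.imwrite('pics/'+f,cv2.cvtColor(im,cv2.COLOR_RGB2BGR)); return im
def world(n,px,z):
    c=eyes.get_calibration(n);K=np.array(c['camera_matrix']);V=np.array(c['view']);k=c['k1']
    px=np.atleast_2d(px).astype(float)
    out=[]
    for u,v in px:
        d=np.array([(u-K[0,2])/K[0,0],(v-K[1,2])/K[1,1]]);s=d.copy()
        for _ in range(20): s=d/(1+k*(s@s))
        r=V[:3,:3].T@np.array([s[0],-s[1],-1]); o=-V[:3,:3].T@V[:3,3]
        out.append(o+r*(z-o[2])/r[2])
    return np.array(out)
def pix(n,P):
    c=eyes.get_calibration(n);K=np.array(c['camera_matrix']);V=np.array(c['view']);k=c['k1']
    p=V[:3,:3]@np.array(P)+V[:3,3]; s=np.array([p[0],-p[1]])/-p[2]; s=s*(1+k*(s@s))
    return np.array([K[0,0]*s[0]+K[0,2],K[1,1]*s[1]+K[1,2]])
E
python3 - <<'E'
from h import *
snap('scene','s0.png');snap('top','t0.png')
for n in('scene','top'):
    c=eyes.get_calibration(n);print(c, -np.array(c['view'])[:3,:3].T@np.array(c['view'])[:3,3])
print(manip.get_state())
E
```

```text
{'camera_matrix': array([[563.23823753,   0.        , 320.62870964],
       [  0.        , 563.23823753, 231.64756161],
       [  0.        ,   0.        ,   1.        ]]), 'k1': -0.11566110370610584, 'view': array([[-0.88014086,  0.47455213, -0.01234282,  0.41022074],
       [-0.36691504, -0.66355132,  0.65197623,  0.14629131],
       [ 0.30120661,  0.57835968,  0.75813894, -1.40916317],
       [ 0.        ,  0.        ,  0.        ,  1.        ]])} [0.83917778 0.71740383 0.9780263 ]
{'camera_matrix': array([[454.23574367,   0.        , 318.61702049],
       [  0.        , 454.23574367, 238.20132454],
       [  0.        ,   0.        ,   1.        ]]), 'k1': -0.08331119483724875, 'view': array([[ 0.00549162, -0.99985564,  0.01607927,  0.04585234],
       [ 0.98528344,  0.00815725,  0.17073374, -0.52029926],
       [-0.17084026,  0.01490503,  0.985186  , -0.98951991],
       [ 0.        ,  0.        ,  0.        ,  1.        ]])} [0.3433406  0.06483875 1.06295653]
{'clock': 0.1, 'qpos': array([-1.39700938e+00,  2.76525136e-01,  1.50601414e+00, -8.55524206e-07,
        1.36068826e+00, -1.21016498e-01]), 'qd': array([-8.87499196e-05, -1.30970262e-03, -3.97191000e-03,  1.19480850e-05,
        4.64994170e-04,  3.84348153e-04]), 'effort': array([ 1.39145213e-03, -4.17698550e+01, -2.46405029e+01, -1.55825528e-04,
        5.77663610e-03, -2.35347997e-06]), 'position': array([ 0.16697391, -0.54974937,  0.24152694]), 'ee_rot': array([-8.17140823e-04,  9.89155678e-01,  1.46868571e-01, -2.19838782e-05]), 'contact_force': array([ 0.50307746, -0.29478983, -0.18872664]), 'moment': array([ 0.00786265, -0.00448401, -0.05883871]), 'gripper_force': 0.0, 'width': 0.08520802994142086}
```

View pics/t0.png

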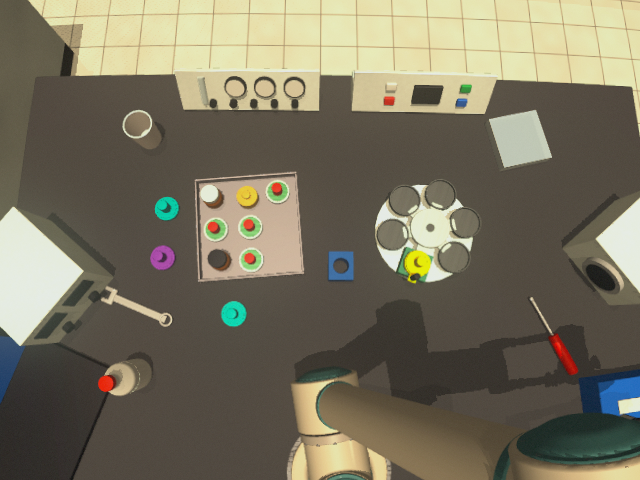

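View pics/s0.png

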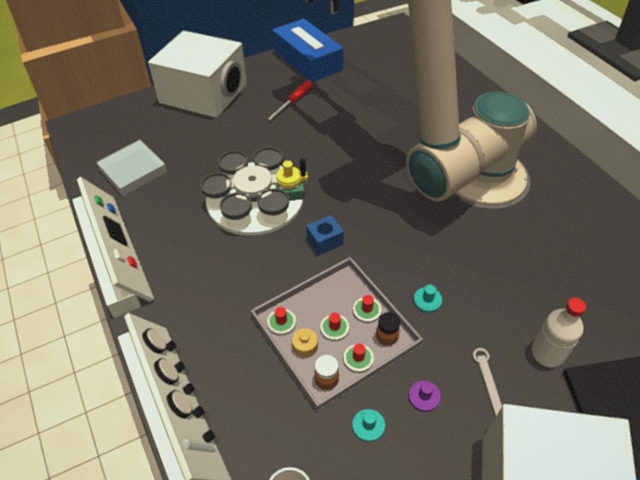

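The top view shows the candidates. Four red carriers stand in the crate, at about (277,189), (249,226), (214,228) and (250,259). The turquoise look-alikes are at (166,208) and (233,314), and the purple one is at (162,257). The jars are at (210,195) and (218,259), and the brass weight is at (247,196). I choose the four red ones and check them in a close crop.

```bash
python3 - <<'E'
from h import *
im=cv2.imread('pics/t0.png')
c=np.vstack([cv2.resize(im[165:285,190:350],None,fx=5,fy=5,interpolation=cv2.INTER_CUBIC)])
d=np.hstack([cv2.resize(im[170:290,190:310],(400,400),interpolation=cv2.INTER_CUBIC),cv2.resize(im[170:290,365:485],(400,400),interpolation=cv2.INTER_CUBIC)])
cv2.imwrite('pics/c0.png',d)
hsv=cv2.cvtColor(im,cv2.COLOR_BGR2HSV)
def blobs(lo,hi,x0,x1,y0,y1,a):
    m=cv2.inRange(hsv,lo,hi);k=np.zeros_like(m);k[y0:y1,x0:x1]=m[y0:y1,x0:x1]
    n,_,s,ce=cv2.connectedComponentsWithStats(k);return [(s[i,4],ce[i].round(1)) for i in range(1,n) if s[i,4]>a]
for a,p in blobs((0,150,90),(9,255,255),195,300,170,280,20)+blobs((170,150,90),(180,255,255),195,300,170,280,20):print('red',a,p,world('top',p,.04))
for a,p in blobs((22,150,120),(35,255,255),370,490,170,290,20):print('yel',a,p,world('top',p,.09))
for a,p in blobs((100,100,40),(125,255,255),320,360,245,290,20):print('blue',a,p,world('top',p,.046))
for a,p in blobs((0,0,215),(180,40,255),370,490,170,290,50):print('white',a,p,world('top',p,.05))
E
```

```text
red 95 [276.5 188.5] [[0.63747536 0.14817457 0.04      ]]
red 79 [248.4 224.2] [[0.55203717 0.21085672 0.04      ]]
red 90 [212.9 226.9] [[0.54507272 0.29243342 0.04      ]]
red 86 [249.4 258. ] [[0.47386091 0.20610461 0.04      ]]
yel 564 [416.5 263.7] [[ 0.4576695  -0.16259066  0.09      ]]
blue 531 [340.1 265.8] [[0.45702316 0.00073001 0.046     ]]
white 56 [419.4 187.7] [[ 0.64030567 -0.18457124  0.05      ]]
white 1365 [434.5 226.6] [[ 0.54823272 -0.2164308   0.05      ]]
white 223 [386.8 215.5] [[ 0.57314025 -0.10661289  0.05      ]]
white 331 [393.3 255.4] [[ 0.4809433 -0.1195165  0.05     ]]
white 82 [426.4 250.2] [[ 0.49334761 -0.19563737  0.05      ]]
white 233 [435.7 273.1] [[ 0.44125328 -0.21518103  0.05      ]]
```

View pics/c0.png

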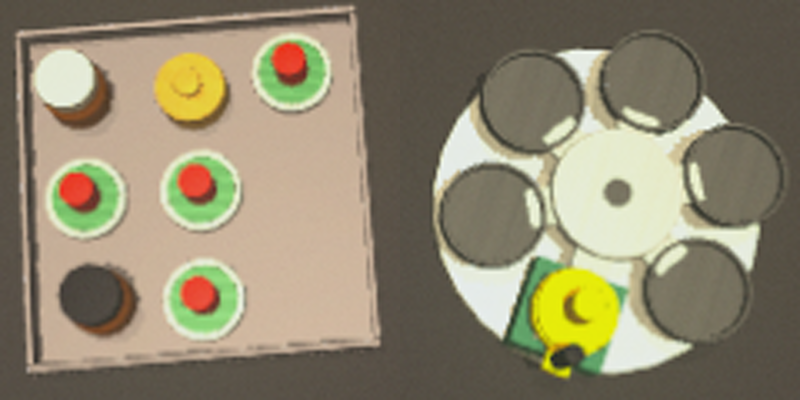

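The crop confirms four red knobs on pale discs in the crate, next to the white and black jars and the brass weight. The rotor shows five empty dark cups, and the plug is in the ring with the black peg beside it at about (416,277) in the full frame.

```bash
python3 - <<'E'
from h import *
from scipy.optimize import least_squares
R=lambda a:[(365+(x-400)*.3,170+y*.3) for x,y in a]
L=lambda a:[(190+x*.3,170+y*.3) for x,y in a]
w=world('top',R([(530,101),(651,81),(735,175),(697,290),(491,215)]),.068)[:,:2]
p=world('top',R([(575,308)]),.070)[:,:2]
hub=world('top',R([(617,193)]),.07)
print('cups',w,'plug',p,'hub',hub)
# angles: going order
Q=np.vstack([p,w[3],w[2],w[1],w[0],w[4]])
def f(v,s): a=v[2]+s*np.arange(6)*np.pi/3; return (v[:2]+.085*np.c_[np.cos(a),np.sin(a)]-Q).ravel()
for s in(1,-1):
    r=least_squares(f,[hub[0,0],hub[0,1],2.8],args=(s,));print(s,r.x,r.cost,(f(r.x,s)*1000).round(1)); print((Q.ravel()+f(r.x,s)).reshape(-1,2).round(4))
print('discs',world('top',L([(291,72),(201,190),(87,198),(203,300)]),.015))
print('knobtops',world('top',L([(288,53),(195,174),(71,183),(196,288)]),.049))
print('weight/jars tops',world('top',L([(190,80),(65,79),(91,296)]),.05))
print('holder',world('top',[(341,265)],.046))
E
```

```text
cups [[ 0.6048442  -0.14367554]
 [ 0.620091   -0.22800903]
 [ 0.55479594 -0.28336429]
 [ 0.47573575 -0.25332762]
 [ 0.52564463 -0.11503922]] plug [[ 0.4629287  -0.16959254]] hub [[ 0.54110789 -0.20071571  0.07      ]]
1 [ 0.54067337 -0.19883471  2.79124176] 3.541826660780146e-06 [-2.1 -0.1 -0.2 -0.1  0.5  0.8  0.4 -0.   1.  -0.6  0.4 -0.1]
[[ 0.4608 -0.1697]
 [ 0.4755 -0.2534]
 [ 0.5553 -0.2826]
 [ 0.6205 -0.228 ]
 [ 0.6059 -0.1443]
 [ 0.526  -0.1151]]
-1 [ 0.54067337 -0.19883471  0.68795646] 0.04281748622013419 [ 1.434e+02  2.470e+01  1.445e+02  2.460e+01 -2.000e-01  7.000e-01
 -1.451e+02 -2.480e+01 -1.437e+02 -2.530e+01  1.100e+00  1.000e-01]
[[ 0.6063 -0.1449]
 [ 0.6202 -0.2287]
 [ 0.5546 -0.2827]
 [ 0.475  -0.2528]
 [ 0.4611 -0.169 ]
 [ 0.5268 -0.115 ]]
discs [[0.6370193  0.14812809 0.015     ]
 [0.5504582  0.20973333 0.015     ]
 [0.54407139 0.29015508 0.015     ]
 [0.47240336 0.2059276  0.015     ]]
knobtops [[0.64111798 0.14781612 0.049     ]
 [0.55485279 0.20949599 0.049     ]
 [0.54791546 0.29431382 0.049     ]
 [0.47632627 0.20632375 0.049     ]]
weight/jars tops [[0.62094642 0.21503801 0.05      ]
 [0.6210948  0.30181738 0.05      ]
 [0.4701263  0.27698775 0.05      ]]
holder [[ 0.45884782 -0.00130352  0.046     ]]
```

>>> drive_tool(
  rows=[
    [[0,0,-0.0184],[2.95,4.36,-0.3],4.5],
    [[0,0,-0.0184],[2.95,4.36,-0.3],4.5],
    [[0,0,-0.0184],[2.95,4.36,-0.3],4.5],
    [[0,0,-0.0184],[2.95,4.36,-0.3],4.5],
    [[0,0,-0.0184],[2.95,4.36,-0.3],4.5],
    [[0,0,-0.0184],[2.95,4.36,-0.3],4.5],
    [[0,0,-0.0184],[2.95,4.36,-0.3],4.5],
    [[0,0,-0.0184],[2.95,4.36,-0.3],4.5],
  ],
  force=40,
)

```text
clock: 1.1
position: [0.4036, -0.1998, 0.2181]
ee_rot: [0.0, 0.997, 0.073, -0.0]
contact_force: [0.2, -0.1, -0.8]
width: 0.0453
gripper_force: 0.0
```

>>> drive_tool(
  rows=[
    [[0,0,-0.0184],[2.95,4.36,-1.1],4.5],
    [[0,0,-0.0184],[2.95,4.36,-1.1],4.5],
    [[0,0,-0.0184],[2.95,4.36,-1.1],4.5],
    [[0,0,-0.0184],[2.95,4.36,-1.1],4.5],
    [[0,0,-0.0184],[2.95,4.36,-1.1],4.5],
    [[0,0,-0.0184],[2.95,4.36,-1.1],4.5],
    [[0,0,-0.0184],[2.95,4.36,-1.1],4.5],
    [[0,0,-0.0184],[2.95,4.36,-1.1],4.5],
  ],
)

```text
clock: 2.1
position: [0.6396, 0.1489, 0.1294]
ee_rot: [0.0, 1.0, 0.0, -0.0]
contact_force: [1.0, -0.6, 0.5]
width: 0.0449
gripper_force: 0.0
```

>>> drive_tool(
  rows=[
    [[0,0,0],[0,-0.05,-4],4.5],
    [[0,0,0],[0,0,-4],4.5],
    [[0,0,0],[0,0,-1.7],4.5],
    [[0,0,0],[0,0,0],1.5],
    [[0,0,0],[0,0,0],1.5],
    [[0,0,0],[0,0,0],1.5],
  ],
)

```text
clock: 2.85
position: [0.64, 0.1468, 0.0349]
ee_rot: [-0.0, 1.0, 0.0, 0.001]
contact_force: [0.1, -0.3, -2.3]
width: 0.0228
gripper_force: 39.9
```

>>> drive_tool(
  rows=[
    [[0,0,0],[0,0,3],1.5],
    [[0,0,0],[0,0,4],1.5],
    [[0,0,0],[0,0,5],1.5],
    [[0,0,0],[0,-2,1],1.5],
    [[0,0,0],[-0.3,-4,0],1.5],
    [[0,0,0],[-0.3,-5,0],1.5],
    [[0,0,0],[-0.3,-5,0],1.5],
    [[0,0,0],[-0.3,-5,0],1.5],
  ],
)

```text
clock: 3.85
position: [0.6259, -0.0655, 0.1626]
ee_rot: [0.0, 1.0, 0.0, -0.001]
contact_force: [0.3, 0.9, -0.7]
width: 0.0226
gripper_force: 40.1
```

>>> drive_tool(
  rows=[
    [[0,0,0],[-0.3,-5,0],1.5],
    [[0,0,0],[-0.3,-5,0],1.5],
    [[0,0,0],[-0.15,-4,0],1.5],
    [[0,0,0],[0,-2.5,0],1.5],
    [[0,0,0],[0,0,0],1.5],
    [[0,0,0],[0,0,0],1.5],
  ],
)

```text
clock: 4.6
position: [0.6193, -0.2269, 0.163]
ee_rot: [-0.001, 1.0, 0.0, -0.0]
contact_force: [0.4, 0.1, -0.8]
width: 0.0226
gripper_force: 40.1
```

```bash
python3 - <<'E'
from h import *
s=manip.get_state();print(s['position'],s['width'],s['qpos'])
a=snap('top','t1.png');b=snap('scene','s1.png')
d=np.hstack([cv2.resize(a[160:290,360:490],(400,400),interpolation=cv2.INTER_CUBIC),cv2.resize(b[130:250,190:310],(400,400),interpolation=cv2.INTER_CUBIC)])
cv2.imwrite('pics/c1.png',d[:,:,::-1])
E
```

```text
[ 0.61927157 -0.22694001  0.16298746] 0.022622224112014158 [-4.57201874e-01  4.50693067e-01  1.43312028e+00  1.00872984e-03
  1.25914537e+00  1.11257268e+00]
```

View pics/c1.png

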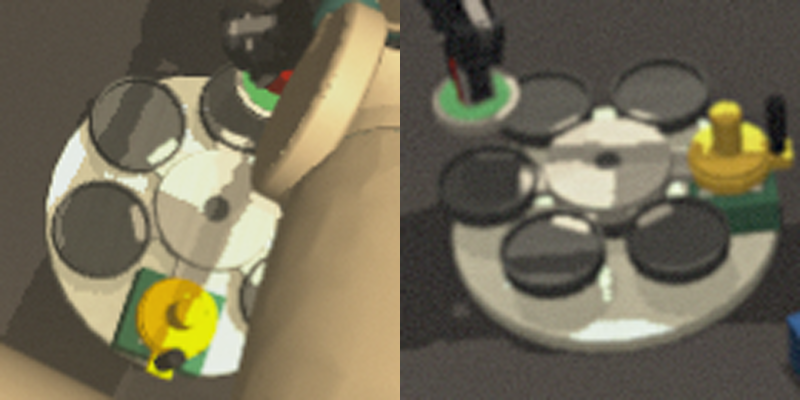

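The carrier is held level, with its disc at about scene (213,159). All five cups are visible in the scene view, so I can check them against the top-view fit.

```bash
python3 - <<'E'
from h import *
L=lambda a:[(190+(x-400)*.3,130+y*.3) for x,y in a]
print('disc',world('scene',L([(477,98)]),.143))
print('cups',world('scene',L([(551,105),(659,93),(488,185),(553,250),(679,238)]),.068))
print('hub',world('scene',L([(608,159)]),.07),'flange',world('scene',L([(728,152)]),.07))
E
```

```text
disc [[ 0.61601847 -0.22150217  0.143     ]]
cups [[ 0.5516551  -0.27206014  0.068     ]
 [ 0.47802107 -0.24533137  0.068     ]
 [ 0.62175943 -0.21732139  0.068     ]
 [ 0.60603056 -0.13754161  0.068     ]
 [ 0.5272257  -0.10636971  0.068     ]]
hub [[ 0.53886459 -0.19810451  0.07      ]] flange [[ 0.46239099 -0.16338859  0.07      ]]
```

>>> drive_tool(
  rows=[
    [[0,0,0],[0.3,0,-3],1.5],
    [[0,0,0],[0,0,-3],1.5],
    [[0,0,0],[0,0,-1],1.5],
    [[0,0,0],[0,0,-0.3],1.5],
    [[0,0,0],[0,0,0],1.5],
  ],
)

```text
clock: 5.32
position: [0.6227, -0.2274, 0.0905]
ee_rot: [-0.0, 1.0, 0.001, -0.0]
contact_force: [-0.4, -0.7, -2.3]
width: 0.0228
gripper_force: 41.2
```

>>> drive_tool(
  rows=[
    [[0,0,0],[0,0,-0.15],1.5],
    [[0,0,0],[0,0,0],1.5],
    [[0,0,0],[0,0,0],4.5],
    [[0,0,0],[0,0,0],4.5],
    [[0,0,0],[0,0,2],4.5],
    [[0,0,0],[0,0,4],4.5],
  ],
)

```text
clock: 6.08
position: [0.6214, -0.2277, 0.1477]
ee_rot: [-0.001, 1.0, 0.0, -0.002]
contact_force: [0.1, 1.1, -0.3]
width: 0.0451
gripper_force: 0.0
```

>>> drive_tool(
  rows=[
    [[0,0,0],[-0.8,5,0],4.5],
    [[0,0,0],[-0.8,5,0],4.5],
    [[0,0,0],[-0.8,5,0],4.5],
    [[0,0,0],[-0.8,5,0],4.5],
    [[0,0,0],[-0.8,5,0],4.5],
    [[0,0,0],[-0.8,5,0],4.5],
    [[0,0,0],[-0.8,5,0],4.5],
    [[0,0,0],[-0.8,5,0],4.5],
  ],
)

```text
clock: 7.08
position: [0.5585, 0.1734, 0.1493]
ee_rot: [-0.0, 1.0, 0.0, 0.001]
contact_force: [0.7, 0.3, -0.0]
width: 0.0449
gripper_force: 0.0
```

>>> drive_tool(
  rows=[
    [[0,0,0],[-0.65,3.7,0],4.5],
    [[0,0,0],[0,0,0],4.5],
    [[0,0,0],[0,0,0],4.5],
  ],
)

```text
clock: 7.45
position: [0.5522, 0.2084, 0.149]
ee_rot: [0.0, 1.0, 0.0, 0.0]
contact_force: [-1.1, 1.1, 0.1]
width: 0.0449
gripper_force: 0.0
```

```bash
python3 - <<'E'
from h import *
print(manip.get_state()['position'])
a=snap('top','t2.png');b=snap('scene','s2.png')
d=np.hstack([cv2.resize(a[160:290,190:320],(400,400),interpolation=cv2.INTER_CUBIC),cv2.resize(b[130:250,190:310],(400,400),interpolation=cv2.INTER_CUBIC)])
e=np.hstack([cv2.resize(a[170:290,365:485],(400,400),interpolation=cv2.INTER_CUBIC),cv2.resize(b[250:410,250:410],(400,400),interpolation=cv2.INTER_CUBIC)])
cv2.imwrite('pics/c2.png',cv2.resize(np.vstack([d,e]),(600,600))[:,:,::-1])
E
```

```text
[0.55222433 0.208415   0.14900314]
```

View pics/c2.png

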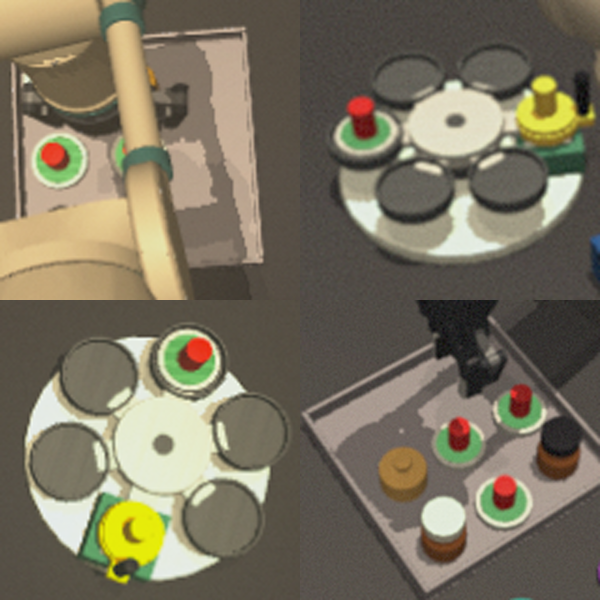

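The first carrier sits flat in its cup, at about (191,357) in the crop. The other three still stand undisturbed in the crate, with the gripper above the second.

>>> drive_tool(
  rows=[
    [[0,0,0],[0,0.15,-5],4.5],
    [[0,0,0],[0,0,-5],4.5],
    [[0,0,0],[0,0,-1.6],4.5],
    [[0,0,0],[0,0,0],1.5],
    [[0,0,0],[0,0,0],1.5],
    [[0,0,0],[0,0,0],1.5],
    [[0,0,0],[0,0,0],1.5],
  ],
)

```text
clock: 8.43
position: [0.5526, 0.2105, 0.0339]
ee_rot: [-0.0, 1.0, 0.0, 0.001]
contact_force: [0.8, 0.4, -1.2]
width: 0.0225
gripper_force: 39.9
```

>>> drive_tool(
  rows=[
    [[0,0,0],[0,0,3],1.5],
    [[0,0,0],[0,0,4],1.5],
    [[0,0,0],[0,0,5],1.5],
    [[0,0,0],[0,-2,1],1.5],
    [[0,0,0],[0.5,-4,0],1.5],
    [[0,0,0],[0.8,-5,0],1.5],
    [[0,0,0],[0.8,-5,0],1.5],
    [[0,0,0],[0.8,-5,0],1.5],
  ],
)

```text
clock: 9.43
position: [0.58, -0.0018, 0.1619]
ee_rot: [0.0, 1.0, 0.0, -0.001]
contact_force: [0.7, -1.1, -1.8]
width: 0.0229
gripper_force: 40.1
```

>>> drive_tool(
  rows=[
    [[0,0,0],[0.8,-4.5,0],1.5],
    [[0,0,0],[0.8,-4,0],1.5],
    [[0,0,0],[0.5,-3.5,0],1.5],
    [[0,0,0],[0.4,-2.5,0],1.5],
    [[0,0,0],[0,0,-3],1.5],
    [[0,0,0],[0,0,-3],1.5],
    [[0,0,0],[0,0,-1.2],1.5],
    [[0,0,0],[0,0,0],1.5],
  ],
)

```text
clock: 10.42
position: [0.6066, -0.1443, 0.0912]
ee_rot: [-0.0, 1.0, 0.0, 0.001]
contact_force: [1.4, 0.9, -0.2]
width: 0.0226
gripper_force: 42.0
```

>>> drive_tool(
  rows=[
    [[0,0,0],[0,0,-0.25],1.5],
    [[0,0,0],[0,0,0],1.5],
    [[0,0,0],[0,0,0],4.5],
    [[0,0,0],[0,0,0],4.5],
    [[0,0,0],[0,0,2],4.5],
    [[0,0,0],[0,0,4],4.5],
    [[0,0,0],[-0.06,0,0],4.5],
  ],
)

```text
clock: 11.3
position: [0.6074, -0.1454, 0.1513]
ee_rot: [0.001, 1.0, 0.0, 0.003]
contact_force: [0.6, -0.2, -0.3]
width: 0.0453
gripper_force: 0.0
```

>>> drive_tool(
  rows=[
    [[0,0,0],[-1.65,4.38,0],4.5],
    [[0,0,0],[-1.65,4.38,0],4.5],
    [[0,0,0],[-1.65,4.38,0],4.5],
    [[0,0,0],[-1.65,4.38,0],4.5],
    [[0,0,0],[-1.65,4.38,0],4.5],
    [[0,0,0],[-1.65,4.38,0],4.5],
    [[0,0,0],[-1.65,4.38,0],4.5],
    [[0,0,0],[-1.65,4.38,0],4.5],
  ],
)

```text
clock: 12.3
position: [0.472, 0.2068, 0.1472]
ee_rot: [0.0, 1.0, 0.0, -0.001]
contact_force: [0.9, -0.0, -0.1]
width: 0.0449
gripper_force: 0.0
```

>>> drive_tool(
  rows=[
    [[0,0,0],[0,0,-5],4.5],
    [[0,0,0],[0,0,-2],4.5],
  ],
)

```text
clock: 12.55
position: [0.4704, 0.2058, 0.0753]
ee_rot: [0.001, 1.0, 0.001, -0.003]
contact_force: [0.1, -0.1, 0.1]
width: 0.0448
gripper_force: 0.0
```

```bash
python3 - <<'E'
from h import *
print(manip.get_state()['position'])
b=snap('scene','s3.png')
e=np.hstack([cv2.resize(b[130:250,190:310],(400,400),interpolation=cv2.INTER_CUBIC),cv2.resize(b[250:410,250:410],(400,400),interpolation=cv2.INTER_CUBIC)])
cv2.imwrite('pics/c3.png',e[:,:,::-1])
im=cv2.imread('pics/s3.png')
hsv=cv2.cvtColor(im,cv2.COLOR_BGR2HSV)
for im_ in('pics/s0.png','pics/s3.png'):
    hsv=cv2.cvtColor(cv2.imread(im_),cv2.COLOR_BGR2HSV)
    m=cv2.inRange(hsv,(0,150,80),(8,255,255))|cv2.inRange(hsv,(170,150,80),(180,255,255));m[:,:180]=0;m[:,450:]=0;m[:130]=0
    n,_,s,c=cv2.connectedComponentsWithStats(m);print([(s[i,4],c[i].round(1).tolist()) for i in range(1,n) if s[i,4]>30])
E
```

```text
[0.47044743 0.20577746 0.07526072]
[(np.int32(154), [367.2, 303.0]), (np.int32(154), [280.4, 315.0]), (np.int32(159), [334.4, 320.9]), (np.int32(165), [358.6, 351.9])]
[(np.int32(134), [214.6, 172.7]), (np.int32(144), [227.8, 194.9]), (np.int32(130), [366.8, 303.6]), (np.int32(171), [358.6, 351.5])]
```

>>> drive_tool(
  rows=[
    [[0,0,0],[0.2,0,-3],4.5],
    [[0,0,0],[0,0,-1.1],4.5],
    [[0,0,0],[0,0,0],1.5],
    [[0,0,0],[0,0,0],1.5],
    [[0,0,0],[0,0,0],1.5],
    [[0,0,0],[0,0,0],1.5],
  ],
)

```text
clock: 13.35
position: [0.4757, 0.2058, 0.0379]
ee_rot: [-0.0, 1.0, 0.0, 0.0]
contact_force: [0.1, 0.1, -1.9]
width: 0.0227
gripper_force: 39.2
```

```bash
python3 - <<'E'
from h import *
print(world('scene',[(367.2,303.0),(280.4,315),(334.4,320.9),(358.6,351.9)],.034))
print(world('scene',[(214.6,172.7),(227.8,194.9)],.089))
print(manip.get_state()['position'],manip.get_state()['width'],manip.get_state()['qpos'])
E
```

```text
[[0.47190615 0.20755709 0.034     ]
 [0.63615047 0.14940984 0.034     ]
 [0.54955914 0.21229175 0.034     ]
 [0.54295469 0.29351083 0.034     ]]
[[ 0.61507247 -0.23735495  0.089     ]
 [ 0.61531216 -0.15530602  0.089     ]]
[0.47570748 0.20583223 0.03786978] 0.02268211268681648 [ 2.74127172e-01  3.93244237e-01  1.91209263e+00 -1.16037016e-04
  8.35291186e-01  1.84461043e+00]
```

View pics/c3.png

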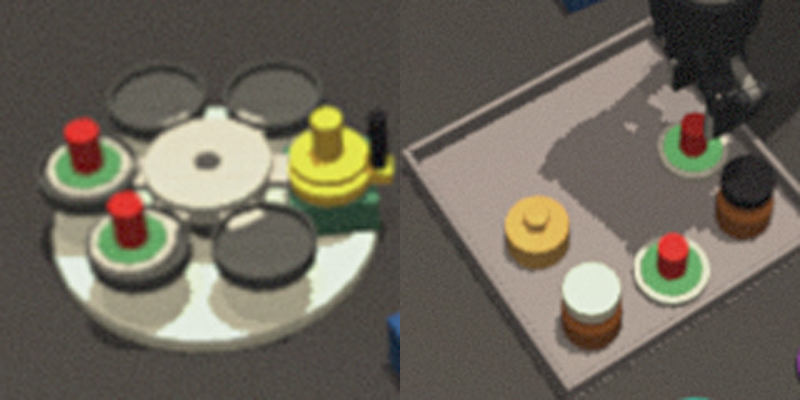

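The third carrier is gripped. The rotor has turned a few degrees clockwise within the plug's play: the near cup has moved from about (279,238) to (265,243) in the crop. I measure the cups again from the top view.

```bash
cat >> h.py <<'E'
def rotor(im):
    "im BGR top; fit rotor angle by template: dark cup floors vs light"
    g=cv2.cvtColor(im,cv2.COLOR_BGR2GRAY).astype(float)
    g=cv2.GaussianBlur(g,(0,0),.8)
    C=np.array([.5407,-.1988]);best=[]
    for a in np.arange(-1.2,1.2,.01):
        s=0
        for k in range(1,6):
            ang=2.7912+a+k*np.pi/3; c=C+.085*np.array([np.cos(ang),np.sin(ang)])
            for t in np.arange(0,2*np.pi,np.pi/12):
                u=np.array([np.cos(t),np.sin(t)])
                i=pix('top',[*(c+.031*u),.066]);o=pix('top',[*(c+.039*u),.068])
                f=lambda p:g[int(round(p[1])),int(round(p[0]))]
                s+=f(o)-f(i)
        best.append((s,a))
    best.sort();return best[::-1][:5]
E
python3 - <<'E'
from h import *
a=snap('top','t3.png')
for f in('t0','t2','t3'):print(f,[(int(s),round(float(x),2)) for s,x in rotor(cv2.imread(f'pics/{f}.png'))])
a=cv2.imread('pics/t3.png')
cv2.imwrite('pics/c4.png',np.hstack([cv2.resize(a[170:290,365:485],(400,400),interpolation=cv2.INTER_CUBIC),cv2.resize(cv2.imread('pics/t2.png')[170:290,365:485],(400,400),interpolation=cv2.INTER_CUBIC)]))
E
```

```text
Traceback (most recent call last):
  File "h.py", line 30, in rotor
    i=pix('top',[*(c+.031*u),.066]);o=pix('top',[*(c+.039*u),.068])
                                      ~~~^^^^^^^^^^^^^^^^^^^^^^^^^^
  File "h.py", line 16, in pix
    c=eyes.get_calibration(n);K=np.array(c['camera_matrix']);V=np.array(c['view']);k=c['k1']
ValueError: time passes only in moves, steps and waits
```

```bash
sed -i 's/c=eyes.get_calibration(n)/c=cal(n)/' h.py; sed -i '3i import functools\n@functools.lru_cache(None)\ndef cal(n): return eyes.get_calibration(n)' h.py
python3 - <<'E'
from h import *
for f in('t0','t2','t3'):print(f,[(int(s),round(float(x),2)) for s,x in rotor(cv2.imread(f'pics/{f}.png'))])
a=cv2.imread('pics/t3.png')
cv2.imwrite('pics/c4.png',np.hstack([cv2.resize(a[170:290,365:485],(400,400),interpolation=cv2.INTER_CUBIC),cv2.resize(cv2.imread('pics/t2.png')[170:290,365:485],(400,400),interpolation=cv2.INTER_CUBIC)]))
E
```

```text
t0 [(4624, 0.0), (4443, -0.01), (4406, 0.01), (4280, 0.02), (4256, -0.02)]
t2 [(4156, 0.0), (3959, 0.01), (3920, -0.01), (3811, 0.02), (3671, 1.05)]
t3 [(3325, -0.12), (3228, -0.11), (3139, -0.13), (3090, -0.14), (2913, 0.92)]
```

View pics/c4.png

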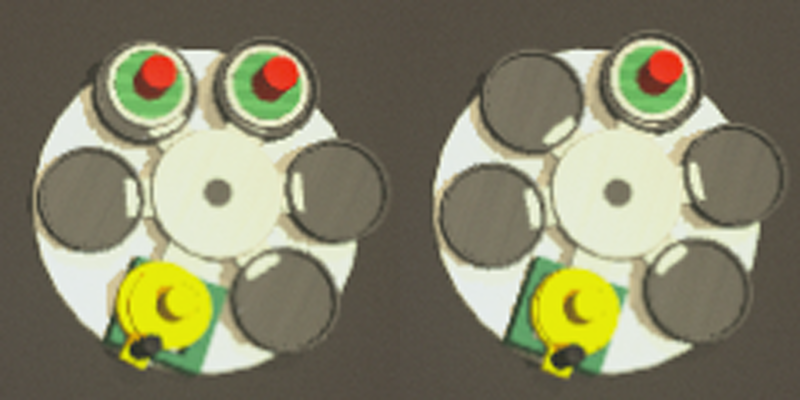

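The rotor fit gives −0.12 rad. Both loaded carriers sit flat in their cups at crop (150,88) and (265,82), and three cups are empty. The next one goes to the cup at (0.536, −0.114).

>>> drive_tool(
  rows=[
    [[0,0,0],[0,0,3],1.5],
    [[0,0,0],[0,0,4],1.5],
    [[0,0,0],[0,0,4.5],1.5],
    [[0,0,0],[0.3,-2,1],1.5],
    [[0,0,0],[0.7,-4,0],1.5],
    [[0,0,0],[1,-5,0],1.5],
    [[0,0,0],[1,-5,0],1.5],
    [[0,0,0],[1,-5,0],1.5],
  ],
)

```text
clock: 14.4
position: [0.5155, -0.0057, 0.1626]
ee_rot: [0.0, 1.0, 0.0, 0.0]
contact_force: [0.4, 0.9, -1.5]
width: 0.0225
gripper_force: 39.5
```

>>> drive_tool(
  rows=[
    [[0,0,0],[1,-4.5,0],1.5],
    [[0,0,0],[0.8,-4,0],1.5],
    [[0,0,0],[0.5,-2.5,0],1.5],
    [[0,0,0],[0,0,0],1.5],
    [[0,0,0],[0,0,-3],1.5],
    [[0,0,0],[0,0,0],1.5],
    [[0,0,0],[0,0,0],1.5],
  ],
)

```text
clock: 15.28
position: [0.5387, -0.1135, 0.133]
ee_rot: [0.0, 1.0, 0.001, 0.0]
contact_force: [0.4, -0.9, -1.6]
width: 0.0229
gripper_force: 39.6
```

```bash
python3 - <<'E'
from h import *
print(manip.get_state()['position'])
snap('top','t5.png')
im=cv2.imread('pics/t5.png')
print([(int(s),round(float(x),2)) for s,x in rotor(im)])
hsv=cv2.cvtColor(im,cv2.COLOR_BGR2HSV)
m=cv2.inRange(hsv,(40,60,60),(75,255,255));m[:,:360]=0
n,_,s,c=cv2.connectedComponentsWithStats(m);print([(s[i,4],c[i].round(1).tolist()) for i in range(1,n) if s[i,4]>20])
E
```

```text
[ 0.53865795 -0.11353842  0.13295545]
[(1790, -0.12), (1700, -0.13), (1636, -0.11), (1584, -0.1), (1578, -0.14)]
[(np.int32(96), [465.4, 88.0]), (np.int32(79), [407.1, 149.3]), (np.int32(89), [406.8, 175.9]), (np.int32(22), [493.3, 184.6]), (np.int32(89), [479.1, 201.3]), (np.int32(21), [447.6, 203.7]), (np.int32(102), [393.2, 230.4]), (np.int32(57), [471.9, 258.8]), (np.int32(648), [406.1, 399.6]), (np.int32(27), [456.4, 414.9]), (np.int32(25), [470.5, 427.7])]
```

>>> drive_tool(
  rows=[
    [[0,0,0],[0,0,-2.5],1.5],
    [[0,0,0],[0,0,-1.2],1.5],
    [[0,0,0],[0,0,-0.3],1.5],
    [[0,0,0],[0,0,0],1.5],
    [[0,0,0],[0,0,0],4.5],
    [[0,0,0],[0,0,0],4.5],
    [[0,0,0],[0,0,2],4.5],
    [[0,0,0],[0,0,4],4.5],
  ],
)

```text
clock: 16.32
position: [0.5373, -0.1139, 0.1517]
ee_rot: [-0.001, 1.0, 0.0, -0.002]
contact_force: [1.4, -0.7, -0.3]
width: 0.0451
gripper_force: 0.0
```

>>> drive_tool(
  rows=[
    [[0,0,0],[0.04,5,0.2],4.5],
    [[0,0,0],[0.04,5,0],4.5],
    [[0,0,0],[0.04,5,0],4.5],
    [[0,0,0],[0.04,5,0],4.5],
    [[0,0,0],[0.04,5,0],4.5],
    [[0,0,0],[0.04,5,0],4.5],
    [[0,0,0],[0.04,5,0],4.5],
    [[0,0,0],[0.04,5,0],4.5],
  ],
)

```text
clock: 17.32
position: [0.5417, 0.2874, 0.1548]
ee_rot: [-0.0, 1.0, 0.0, 0.0]
contact_force: [0.4, -0.1, -0.9]
width: 0.0453
gripper_force: 0.0
```

>>> drive_tool(
  rows=[
    [[0,0,0],[0.3,0.5,-3],4.5],
    [[0,0,0],[0,0,-2],4.5],
    [[0,0,0],[0,0,0],4.5],
  ],
)

```text
clock: 17.7
position: [0.5435, 0.2905, 0.1028]
ee_rot: [0.001, 1.0, 0.0, -0.002]
contact_force: [0.2, -0.2, 0.9]
width: 0.0453
gripper_force: 0.0
```

```bash
cat >> h.py <<'E'
def reds(f,x0,x1,y0,y1,z):
    hsv=cv2.cvtColor(cv2.imread(f),cv2.COLOR_BGR2HSV)
    m=cv2.inRange(hsv,(0,150,80),(8,255,255))|cv2.inRange(hsv,(170,150,80),(180,255,255))
    k=np.zeros_like(m);k[y0:y1,x0:x1]=m[y0:y1,x0:x1]
    n,_,s,c=cv2.connectedComponentsWithStats(k)
    return [(int(s[i,4]),c[i].round(1).tolist(),world('scene' if '/s' in f else 'top',c[i],z)[0,:2].round(4).tolist()) for i in range(1,n) if s[i,4]>30]
E
python3 - <<'E'
from h import *
print(manip.get_state()['position'])
snap('top','t6.png');snap('scene','s6.png')
print([(int(s),round(float(x),2)) for s,x in rotor(cv2.imread('pics/t6.png'))])
print(reds('pics/t6.png',365,490,160,290,.087))
print(reds('pics/s6.png',250,450,250,400,.034),reds('pics/s6.png',190,310,130,250,.087))
E
```

```text
[0.54345118 0.2905052  0.10283212]
[(2912, -0.12), (2770, -0.13), (2769, -0.14), (2679, -0.11), (2583, -0.15)]
[(111, [411.2, 192.4], [0.6183, -0.1566]), (119, [447.4, 193.0], [0.6181, -0.2388]), (99, [393.7, 227.1], [0.5388, -0.115])]
[(146, [358.4, 352.6], [0.544, 0.2946])] [(135, [214.6, 172.8], [0.6146, -0.2391]), (141, [227.8, 194.9], [0.6148, -0.1573]), (131, [268.4, 194.6], [0.5352, -0.114])]
```

>>> drive_tool(
  rows=[
    [[0,0,0],[0.1,0.1,-4],4.5],
    [[0,0,0],[0,0,-2.6],4.5],
    [[0,0,0],[0,0,0],4.5],
    [[0,0,0],[0,0,0],1.5],
    [[0,0,0],[0,0,0],1.5],
    [[0,0,0],[0,0,0],1.5],
    [[0,0,0],[0,0,0],1.5],
  ],
)

```text
clock: 18.68
position: [0.5472, 0.2923, 0.0404]
ee_rot: [-0.001, 1.0, 0.0, 0.002]
contact_force: [-0.9, -0.3, 5.7]
width: 0.0224
gripper_force: 39.8
```

>>> drive_tool(
  rows=[
    [[0,0,0],[0,0,3],1.5],
    [[0,0,0],[0,0,4],1.5],
    [[0,0,0],[0,0,5],1.5],
    [[0,0,0],[0,-2,1],1.5],
    [[0,0,0],[0,-4,0.5],1.5],
    [[0,0,0],[0,-5,0],1.5],
    [[0,0,0],[0,-5,0],1.5],
    [[0,0,0],[0,-5,0],1.5],
  ],
)

```text
clock: 19.68
position: [0.5442, 0.0795, 0.1722]
ee_rot: [0.0, 1.0, 0.0, -0.001]
contact_force: [1.0, 0.5, -0.7]
width: 0.0227
gripper_force: 39.4
```

>>> drive_tool(
  rows=[
    [[0,0,0],[0,-5,0],1.5],
    [[0,0,0],[0,-5,0],1.5],
    [[0,0,0],[0,-5,0],1.5],
    [[0,0,0],[0,-5,0],1.5],
    [[0,0,0],[0,-5,0],1.5],
    [[0,0,0],[0.2,-5,0],1.5],
    [[0,0,0],[0,-4,0],1.5],
    [[0,0,0],[0,-2,0],1.5],
  ],
)

```text
clock: 20.68
position: [0.5462, -0.2802, 0.1721]
ee_rot: [-0.0, 1.0, -0.001, -0.001]
contact_force: [-0.1, 1.5, -1.1]
width: 0.0225
gripper_force: 39.5
```

>>> drive_tool(
  rows=[
    [[0,0,0],[0,0,-4],1.5],
    [[0,0,0],[0,0,0],1.5],
    [[0,0,0],[0,0,0],1.5],
  ],
)

```text
clock: 21.05
position: [0.5478, -0.2776, 0.1338]
ee_rot: [-0.0, 1.0, 0.001, -0.0]
contact_force: [-0.5, 0.1, -1.6]
width: 0.0223
gripper_force: 39.5
```

```bash
python3 - <<'E'
from h import *
print(manip.get_state()['position'])
snap('top','t7.png');b=snap('scene','s7.png')
cv2.imwrite('pics/c7.png',cv2.resize(b[90:240,160:320],(800,750//1),interpolation=cv2.INTER_CUBIC)[:600,:,::-1])
print(reds('pics/s7.png',190,310,130,250,.087),reds('pics/s7.png',190,310,80,200,.123))
E
```

```text
[ 0.54775985 -0.27762621  0.13383978]
[(128, [214.7, 173.1], [0.6148, -0.2383]), (143, [227.7, 194.8], [0.6148, -0.1577]), (138, [268.5, 194.4], [0.5348, -0.1143])] [(226, [299.3, 91.1], [0.321, -0.3816]), (128, [214.7, 173.1], [0.6239, -0.1997]), (114, [227.5, 193.1], [0.6224, -0.1272]), (115, [268.4, 193.1], [0.5456, -0.0843])]
```

View pics/c7.png

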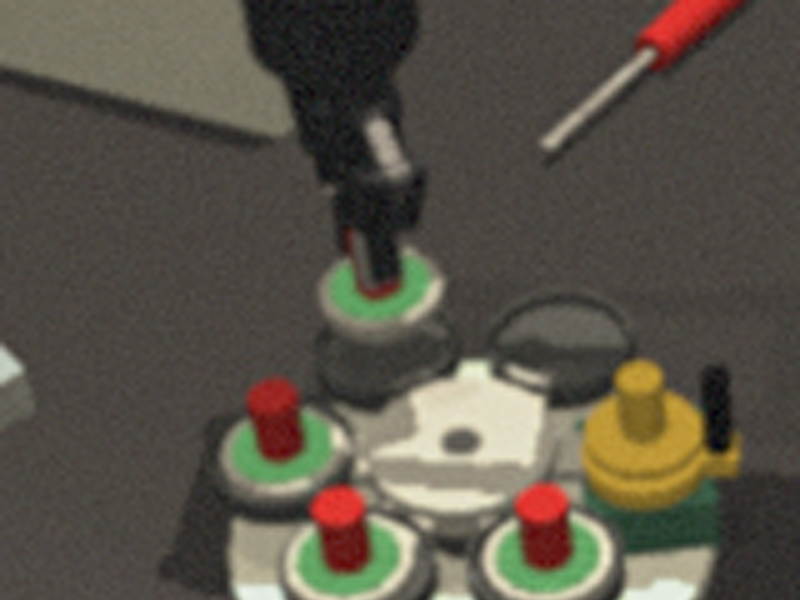

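The fourth carrier hangs level over its cup and is about 6 mm short in y. The other three sit flat.

>>> drive_tool(
  rows=[
    [[0,0,0],[0,-0.6,-1],1.5],
    [[0,0,0],[0,0,-1.5],1.5],
    [[0,0,0],[0,0,-1.1],1.5],
    [[0,0,0],[0,0,-0.3],1.5],
    [[0,0,0],[0,0,0],1.5],
    [[0,0,0],[0,0,0],1.5],
  ],
)

```text
clock: 21.9
position: [0.5479, -0.2839, 0.0948]
ee_rot: [-0.0, 1.0, 0.0, 0.0]
contact_force: [-0.7, 1.1, 4.8]
width: 0.0225
gripper_force: 41.0
```

Contact is felt (about 5 N up), so I release.

>>> drive_tool(
  rows=[
    [[0,0,0],[0,0,0.05],4.5],
    [[0,0,0],[0,0,0],4.5],
    [[0,0,0],[0,0,0],4.5],
    [[0,0,0],[0,0,3],4.5],
    [[0,0,0],[0,0,4],4.5],
    [[0,0,0],[0,2,3],4.5],
    [[0,0,0],[0,5,0],4.5],
    [[0,0,0],[0,5,0],4.5],
  ],
)

```text
clock: 22.9
position: [0.5478, -0.1634, 0.1952]
ee_rot: [0.0, 1.0, -0.001, 0.001]
contact_force: [0.3, 0.7, 0.0]
width: 0.0449
gripper_force: 0.0
```

>>> drive_tool(
  rows=[
    [[0,0,0],[0,6,0],4.5],
    [[0,0,0],[0,6,0],4.5],
    [[0,0,0],[-1,6,0],4.5],
    [[0,0,0],[-1,6,0],4.5],
    [[0,0,0],[-1,4,0],4.5],
    [[0,0,0],[0,0,0],4.5],
  ],
)

```text
clock: 23.65
position: [0.5166, 0.1184, 0.1948]
ee_rot: [-0.0, 1.0, 0.002, -0.0]
contact_force: [-0.1, -0.2, 0.7]
width: 0.0452
gripper_force: 0.0
```

```bash
python3 - <<'E'
from h import *
print(manip.get_state()['position'])
a=snap('top','t8.png')
print([(int(s),round(float(x),2)) for s,x in rotor(cv2.imread('pics/t8.png'))])
b=snap('scene','s8.png')
print(reds('pics/s8.png',190,310,130,250,.087))
d=np.hstack([cv2.resize(a[170:290,365:485],(400,400),interpolation=cv2.INTER_CUBIC),cv2.resize(b[130:250,190:310],(400,400),interpolation=cv2.INTER_CUBIC)])
cv2.imwrite('pics/c8.png',d[:,:,::-1])
E
```

```text
[0.51657419 0.11840883 0.19476232]
[(2641, -0.12), (2585, -0.11), (2414, -0.1), (2221, 0.94), (2212, 0.93)]
[(124, [235.7, 151.1], [0.5424, -0.2854]), (134, [214.6, 173.0], [0.615, -0.2385]), (139, [228.2, 195.1], [0.6141, -0.1563]), (133, [268.9, 194.5], [0.534, -0.1135])]
```

View pics/c8.png

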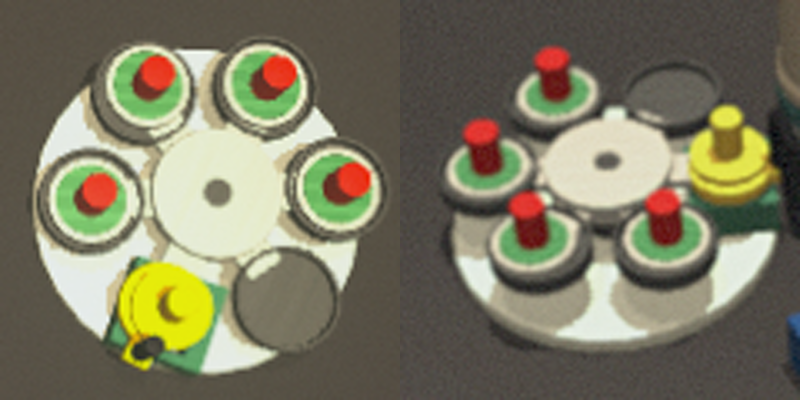

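All four carriers sit flat in their cups. The plug's knob top is at about (173,302) in the left crop and (727,116) in the right one. I now compute the plug, slot and holder.

```bash
python3 - <<'E'
from h import *
T=lambda a:[(365+x*.3,170+y*.3) for x,y in a]
S=lambda a:[(190+(x-400)*.3,130+y*.3) for x,y in a]
print('knob',world('top',T([(172,301)]),.104),world('scene',S([(727,116)]),.104))
print('flange',world('top',T([(167,300)]),.07),world('scene',S([(729,158)]),.07))
c=world('top',T([(133,257),(228,290),(200,373),(103,338)]),.045);print('block',c,c.mean(0))
h=np.array([.5407,-.1988]);print(np.degrees(np.arctan2(*(c.mean(0)[:2]-h)[::-1])),np.hypot(*(c.mean(0)[:2]-h)))
for a in(0,-.12):print(h+.085*np.array([np.cos(2.7912+a),np.sin(2.7912+a)]))
im=cv2.imread('pics/t8.png');hsv=cv2.cvtColor(im,cv2.COLOR_BGR2HSV)
m=cv2.inRange(hsv,(100,80,30),(130,255,255));k=np.zeros_like(m);k[245:290,320:360]=m[245:290,320:360]
p=cv2.findNonZero(cv2.morphologyEx(k,cv2.MORPH_CLOSE,np.ones((17,17))));print(cv2.minAreaRect(p))
c0=cv2.minAreaRect(p)[0];print(world('top',[c0],.04))
s=cv2.imread('pics/s8.png')
cv2.imwrite('pics/c9.png',np.hstack([cv2.resize(im[240:290,315:365],(400,400),interpolation=cv2.INTER_CUBIC),cv2.resize(s[205:265,295:355],(400,400),interpolation=cv2.INTER_CUBIC)]))
E
```

```text
knob [[ 0.46334801 -0.15975196  0.104     ]] [[ 0.46134603 -0.16285279  0.104     ]]
flange [[ 0.46825344 -0.16437139  0.07      ]] [[ 0.46444937 -0.1576104   0.07      ]]
block [[ 0.50089279 -0.14750866  0.045     ]
 [ 0.47852449 -0.21257505  0.045     ]
 [ 0.42171574 -0.1913386   0.045     ]
 [ 0.44520053 -0.12557039  0.045     ]] [ 0.46158339 -0.16924817  0.045     ]
159.51821317828933 0.08445560081703657
[ 0.46086477 -0.16962234]
[ 0.46493182 -0.16027491]
((340.5, 265.5), (29.0, 25.0), 90.0)
[[ 0.458383   -0.00055689  0.04      ]]
```

View pics/c9.png

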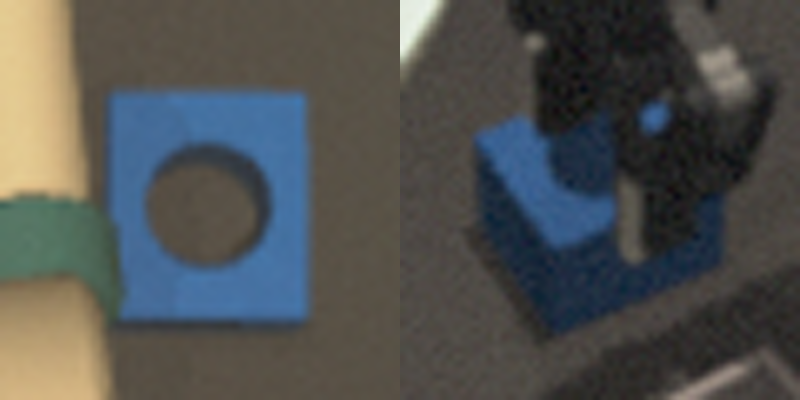

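The holder's hole is at crop (208,205), i.e. pixel (341,265.6), which puts it near (0.4575, −0.0013). Now I fetch the plug.

>>> drive_tool(
  rows=[
    [[0,0,0],[-0.9,-4.65,0],4.2],
    [[0,0,0],[-0.9,-4.65,0],4.2],
    [[0,0,0],[-0.9,-4.65,0],4.2],
    [[0,0,0],[-0.9,-4.65,0],4.2],
    [[0,0,0],[-0.9,-4.65,-1],4.2],
    [[0,0,0],[-0.9,-4.65,-2],4.2],
    [[0,0,0],[0,0,-3],4.2],
    [[0,0,0],[0,0,0],4.2],
  ],
)

```text
clock: 24.75
position: [0.4615, -0.1643, 0.133]
ee_rot: [-0.001, 1.0, -0.002, -0.002]
contact_force: [-0.2, 0.2, 0.5]
width: 0.042
gripper_force: 0.0
```

```bash
python3 - <<'E'
from h import *
print(manip.get_state()['position'], world('top',[(341,265.6)],.046))
b=snap('scene','s9.png')
cv2.imwrite('pics/c10.png',cv2.resize(b[120:220,240:340],(600,600),interpolation=cv2.INTER_CUBIC)[:,:,::-1])
E
```

```text
[ 0.46148254 -0.164322    0.13296886] [[ 0.45748957 -0.0013002   0.046     ]]
```

View pics/c10.png

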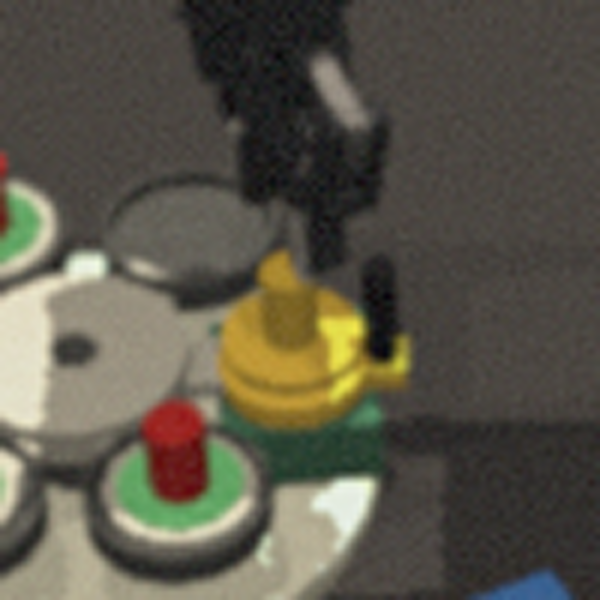

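The gripper straddles the plug's knob, which is at crop (290,285). The near finger is at (325,260), beside the black peg at (380,300) and clear of it.

>>> drive_tool(
  rows=[
    [[0,0,0],[0.1,0.3,-2],4.2],
    [[0,0,0],[0,0,-2.6],4.2],
    [[0,0,0],[0,0,0],4.2],
    [[0,0,0],[0,0,0],1.2],
    [[0,0,0],[0,0,0],1.2],
    [[0,0,0],[0,0,0],1.2],
    [[0,0,0],[0,0,0],1.2],
  ],
)

```text
clock: 25.68
position: [0.4668, -0.1637, 0.0914]
ee_rot: [0.004, 1.0, 0.001, 0.002]
contact_force: [-0.3, -7.2, 2.1]
width: 0.0211
gripper_force: 39.0
```

>>> drive_tool(
  rows=[
    [[0,0,0],[0,0,1],1.2],
    [[0,0,0],[0,0,2],1.2],
    [[0,0,0],[0,0,3],1.2],
    [[0,0,0],[0,0,3],1.2],
    [[0,0,0],[0,0,1],1.2],
    [[0,0,0],[0,0,0],1.2],
  ],
)

```text
clock: 26.42
position: [0.465, -0.1603, 0.1897]
ee_rot: [0.001, 1.0, 0.0, 0.001]
contact_force: [-0.4, 0.7, -1.7]
width: 0.0204
gripper_force: 39.5
```

>>> drive_tool(
  rows=[
    [[0,0,0],[0,3,0],1.2],
    [[0,0,0],[-0.2,4,0],1.2],
    [[0,0,0],[-0.3,4,0],1.2],
    [[0,0,0],[-0.1,3,0],1.2],
    [[0,0,0],[0,1.9,-1],1.2],
    [[0,0,0],[0,0,-3],1.2],
    [[0,0,0],[0,0,-1.3],1.2],
    [[0,0,0],[0,0,0],1.2],
  ],
)

```text
clock: 27.42
position: [0.4575, -0.0012, 0.1345]
ee_rot: [-0.0, 1.0, 0.0, -0.002]
contact_force: [-0.0, 0.9, -1.3]
width: 0.0206
gripper_force: 39.5
```

```bash
python3 - <<'E'
from h import *
print(manip.get_state()['position'],manip.get_state()['ee_rot'])
a=snap('top','t10.png');b=snap('scene','s10.png')
cv2.imwrite('pics/c11.png',np.hstack([cv2.resize(b[170:260,280:370],(450,450),interpolation=cv2.INTER_CUBIC),cv2.resize(a[220:290,305:375],(350,350),interpolation=cv2.INTER_CUBIC).repeat(1,0)[:350] if 0 else cv2.resize(a[220:310,305:375],(350,450),interpolation=cv2.INTER_CUBIC)])[:,:,::-1])
E
```

```text
[ 0.45751473 -0.00120306  0.1344647 ] [-2.28935778e-04  9.99998229e-01  3.89781847e-05 -1.86757930e-03]
```

View pics/c11.png

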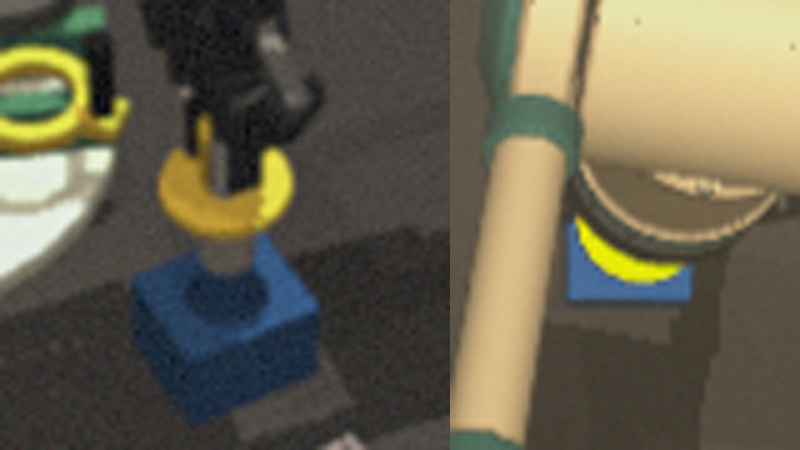

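The plug hangs upright above the holder. Its flange centre is at crop (227,188) and the hole is at (227,290).

```bash
python3 - <<'E'
from h import *
S=lambda a:[(280+x*.2,170+y*.2) for x,y in a]
print('flange',world('scene',S([(227,187)]),.115),'hole',world('scene',S([(227,291)]),.046))
print('stem', world('scene',S([(227,268)]),.068))
im=cv2.imread('pics/t10.png')
print(world('top',[(305+193*.2,220+283*.2)],.115))
E
```

```text
flange [[0.45567716 0.00479091 0.115     ]] hole [[0.45498979 0.00267632 0.046     ]]
stem [[0.45774965 0.00800006 0.068     ]]
[[ 0.42665781 -0.00220327  0.115     ]]
```

>>> drive_tool(
  rows=[
    [[0,0,0],[0.1,-0.05,-1.5],1.2],
    [[0,0,0],[0,0,-1.5],1.2],
    [[0,0,0],[0,0,-1.5],1.2],
    [[0,0,0],[0,0,-1],1.2],
    [[0,0,0],[0,0,0],1.2],
  ],
)

```text
clock: 28.15
position: [0.4596, -0.0019, 0.0807]
ee_rot: [-0.0, 1.0, 0.0, -0.0]
contact_force: [0.1, -0.3, -0.4]
width: 0.0208
gripper_force: 39.5
```

>>> drive_tool(
  rows=[
    [[0,0,0],[0,0,-0.5],1.2],
    [[0,0,0],[0,0,-0.3],1.2],
    [[0,0,0],[0,0,0],1.2],
    [[0,0,0],[0,0,0],4.2],
    [[0,0,0],[0,0,0],4.2],
    [[0,0,0],[0,0,2],4.2],
    [[0,0,0],[0,0,4],4.2],
    [[0,0,0],[0,0,4],4.2],
  ],
)

```text
clock: 29.15
position: [0.4594, -0.0017, 0.1739]
ee_rot: [-0.0, 1.0, 0.0, -0.0]
contact_force: [1.5, -0.3, 1.1]
width: 0.0422
gripper_force: 0.0
```

The plug is parked. Before spinning, I check the plug and rotor and build an angle estimator from the red knobs in the scene view.

```bash
cat >> h.py <<'E'
C=np.array([.5407,-.1988])
def knobs(bgr):
    hsv=cv2.cvtColor(bgr,cv2.COLOR_BGR2HSV)
    m=cv2.inRange(hsv,(0,140,60),(8,255,255))|cv2.inRange(hsv,(172,140,60),(180,255,255))
    k=np.zeros_like(m);k[125:250,180:310]=m[125:250,180:310]
    n,_,s,c=cv2.connectedComponentsWithStats(k)
    out=[]
    for i in range(1,n):
        if s[i,4]<60: continue
        p=world('scene',c[i],.087)[0,:2]-C
        if .07<np.hypot(*p)<.1: out.append(np.arctan2(p[1],p[0]))
    my=cv2.inRange(hsv,(22,140,90),(35,255,255));k=np.zeros_like(my);k[125:250,180:310]=my[125:250,180:310]
    n,_,s,c=cv2.connectedComponentsWithStats(k);y=None
    if n>1:
        i=1+np.argmax(s[1:,4])
        if s[i,4]>60: p=world('scene',c[i],.062)[0,:2]-C; y=(s[i,4],np.arctan2(p[1],p[0])-2.7912)
    return out,y
w=lambda a:(a+np.pi)%(2*np.pi)-np.pi
def angle(bgr):
    "rotor angle (0=slot) from the best match of the four knobs"
    o,y=knobs(bgr); 
    off=np.load('off.npy'); best=None
    for a in np.arange(-np.pi,np.pi,.01):
        e=[min(abs(w(t-a-f)) for f in off) for t in o]
        c=np.mean(e)
        if best is None or c<best[0]: best=(c,a)
    a=best[1]; d=[]
    for t in o:
        r=[w(t-a-f) for f in off]; r=min(r,key=abs); d.append(r)
    return a+np.mean(d),len(o),best[0],(None if y is None else (int(y[0]),round(float(w(y[1])),2)))
E
python3 - <<'E'
from h import *
a=snap('top','t12.png');b=snap('scene','s12.png')
r=rotor(cv2.imread('pics/t12.png'));print([(int(s),round(float(x),2)) for s,x in r])
o,y=knobs(b[:,:,::-1].copy());print(o,y)
a0=r[0][1];np.save('off.npy',[w(t-a0) for t in o]);print(np.degrees(np.load('off.npy')),angle(b[:,:,::-1].copy()))
th=2.7912+a0;print('peg',C+.12*np.array([np.cos(th),np.sin(th)]))
cv2.imwrite('pics/c12.png',np.hstack([cv2.resize(b[130:260,190:350],(480,390),interpolation=cv2.INTER_CUBIC),cv2.resize(a[180:290,360:450],(320,390),interpolation=cv2.INTER_CUBIC)])[:,:,::-1])
print(manip.get_state()['position'])
E
```

```text
[(1365, -0.47), (1329, -0.48), (1262, -0.46), (1188, 0.58), (1180, -0.45)]
[np.float64(-1.899970788093994), np.float64(-0.8559284759232897), np.float64(0.1457100401256889), np.float64(1.2805811207382307)] (np.int32(313), np.float64(-0.5083976842217548))
[-81.93129098 -22.11207286  35.2775867  100.30090991] (np.float64(-0.4699999999999994), 4, np.float64(0.0015926535898506122), (313, -0.51))
peg [ 0.45886791 -0.11103036]
[ 0.46278918 -0.00213035  0.17707562]
```

View pics/c12.png

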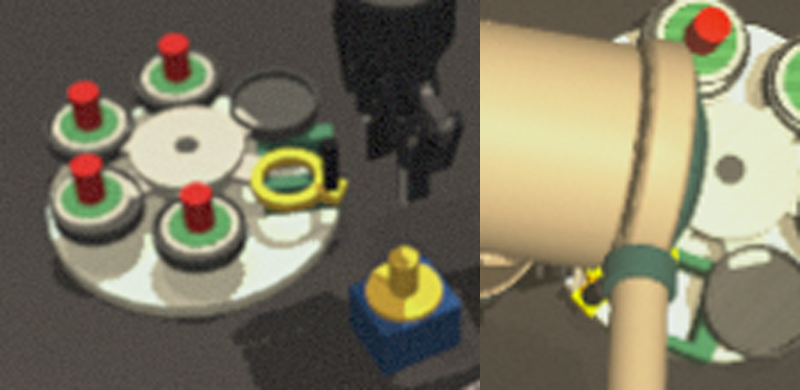

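The plug stands fully down in its holder at (403,290). The rotor has turned to about −0.47 rad, with the peg near (330,165), i.e. (0.459, −0.111) in the world. I move the closed fingers in behind the peg.

>>> drive_tool(
  rows=[
    [[0,0,0],[-0.2,-3.2,0],0],
    [[0,0,0],[0,-3.2,0],0],
    [[0,0,0],[0,0,0],0],
    [[0,0,0],[0,0,-4],0],
    [[0,0,0],[0,0,-4],0],
    [[0,0,0],[0,0,-0.5],0],
    [[0,0,0],[0,0,0],0],
  ],
)

```text
clock: 30.12
position: [0.458, -0.0653, 0.0881]
ee_rot: [-0.0, 1.0, 0.0, -0.0]
contact_force: [0.3, -0.3, 0.7]
width: -0.0
gripper_force: 0.0
```

```bash
python3 - <<'E'
from h import *
b8=cv2.imread('pics/s8.png');b12=cv2.imread('pics/s12.png')
o8=np.sort([w(t+.118) for t in knobs(b8)[0]]);o12=np.sort([w(t+.47) for t in knobs(b12)[0]])
print(np.degrees(o8),np.degrees(o12));np.save('off.npy',(o8+o12)/2)
b=snap('scene','s13.png');print(angle(b[:,:,::-1].copy()),manip.get_state()['position'],manip.get_state()['contact_force'],manip.get_state()['width'])
E
```

```text
[-82.10530333 -21.50917516  36.6206996  101.39333241] [-81.93129098 -22.11207286  35.2775867  100.30090991]
(np.float64(-0.4772997342972588), 4, np.float64(0.0053197894799909), (264, -0.48)) [ 0.45861504 -0.06563242  0.08877724] [ 0.46129728 -0.50975422 -0.52926349] -0.00016150974031596557
```

>>> drive_tool(
  rows=[
    [[0,0,0],[-0.3,-1.6,0],0],
    [[0,0,0],[-0.8,-2.2,0],0],
    [[0,0,0],[-1.0,-2.8,0],0],
    [[0,0,0],[-0.8,-3.2,0],0],
    [[0,0,0],[-0.4,-3.3,0],0],
    [[0,0,0],[0,-3.3,0],0],
    [[0,0,0],[-1,0,4],0],
    [[0,0,0],[-1,0,5],0],
  ],
)

```text
clock: 31.18
position: [0.4036, -0.231, 0.179]
ee_rot: [-0.0, 1.0, -0.001, -0.0]
contact_force: [0.7, -0.3, -0.3]
width: 0.0001
gripper_force: 0.0
```

```bash
cat > look.py <<'E'
from h import *
import sys
for i in range(int(sys.argv[1])):
    t=manip.get_state()['clock'];b=eyes.get_image('scene')
    a=angle(b[:,:,::-1].copy());print(round(t,3),round(float(a[0]),3),a[1],round(float(a[2]),3),a[3])
s=manip.get_state();print(s['clock'],s['position'].round(4),s['contact_force'].round(1))
E
python3 look.py 4
```

```text
31.175 1.575 4 0.037 (217, 1.56)
31.225 1.699 4 0.04 (240, 1.68)
31.275 1.82 4 0.039 (248, 1.8)
31.325 1.94 4 0.037 (248, 1.92)
31.375 [ 0.4049 -0.2311  0.1797] [-0.6 -0.3 -0.8]
```

The rotor spins freely at 2.4 rad/s. I hover the fingertip over the hub.

>>> drive_tool(
  rows=[
    [[0,0,0],[3.6,1.1,-1],0],
    [[0,0,0],[3.7,1.1,-1.5],0],
    [[0,0,0],[3.6,1.0,-1.5],0],
    [[0,0,0],[0,0,0],0],
    [[0,0,0],[0,0,-3],0],
    [[0,0,0],[0,0,-1.8],0],
    [[0,0,0],[0,0,0],0],
  ],
)

```text
clock: 32.25
position: [0.5114, -0.1973, 0.0882]
ee_rot: [-0.001, 1.0, 0.0, -0.002]
contact_force: [1.0, -0.2, 0.0]
width: -0.0001
gripper_force: 0.0
```

```bash
python3 look.py 4
```

```text
32.25 -2.302 3 0.037 (119, -2.15)
32.3 -2.199 3 0.039 (127, -2.05)
32.35 -2.097 3 0.04 (129, -1.95)
32.4 -2.001 3 0.037 (170, -1.88)
32.45 [ 0.5139 -0.1982  0.0908] [-0.2  0.7  0.7]
```

>>> drive_tool(
  rows=[
    [[0,0,0],[0,0,-1.0],0],
    [[0,0,0],[0,0,-0.1],0],
    [[0,0,0],[0,0,0.5],0],
  ],
)

```text
clock: 32.83
position: [0.5138, -0.1981, 0.0842]
ee_rot: [0.0, 1.0, 0.0, 0.0]
contact_force: [-0.9, -0.3, 0.3]
width: 0.0002
gripper_force: 0.0
```

```bash
python3 look.py 3
```

```text
32.825 -1.54 4 0.038 (133, -1.41)
32.875 -1.541 4 0.038 (218, -1.55)
32.925 -1.543 4 0.039 (221, -1.55)
32.975 [ 0.5136 -0.1975  0.0838] [ 0.1 -0.9  1. ]
```

The brake stopped the rotor at −1.54 rad, short of the slot: two dips were too strong. I will spin it again and brake closer to the slot.

>>> drive_tool(
  rows=[
    [[0,0,0],[0,0,4],0],
    [[0,0,0],[0,0,3],0],
    [[0,0,0],[3,3.55,0],0],
    [[0,0,0],[3,3.55,0],0],
    [[0,0,0],[2.9,3.5,0],0],
    [[0,0,0],[0,0,0],0],
    [[0,0,0],[0,0,-4],0],
    [[0,0,0],[0,0,-2.4],0],
  ],
)

```text
clock: 33.98
position: [0.6009, -0.0919, 0.0879]
ee_rot: [-0.0, 1.0, 0.0, -0.002]
contact_force: [0.7, -0.1, 0.3]
width: -0.0001
gripper_force: 0.0
```

```bash
python3 look.py 1
```

```text
33.975 -1.556 3 0.035 (114, -1.43)
34.025 [ 0.5993 -0.0915  0.085 ] [-1.5  0.4 -2. ]
```

>>> drive_tool(
  rows=[
    [[0,0,0],[-1.0,0.5,0.3],0],
    [[0,0,0],[-2.2,0.7,0],0],
    [[0,0,0],[-3.0,0.3,0],0],
    [[0,0,0],[-3.2,-0.5,0],0],
    [[0,0,0],[-3.0,-1.4,0],0],
    [[0,0,0],[-2.5,-2.1,0],0],
    [[0,0,0],[-0.8,0.8,4],0],
    [[0,0,0],[0,0,4],0],
  ],
)

```text
clock: 35.02
position: [0.4438, -0.1085, 0.175]
ee_rot: [0.0, 1.0, -0.0, 0.0]
contact_force: [0.7, -0.4, -0.1]
width: 0.0002
gripper_force: 0.0
```

```bash
python3 look.py 3
```

```text
35.025 0.326 4 0.019 (260, 0.29)
35.075 0.433 4 0.02 (247, 0.41)
35.125 0.538 4 0.02 (249, 0.52)
35.175 [ 0.4467 -0.1095  0.1764] [-0.   0.7 -0.8]
```

>>> drive_tool(
  rows=[
    [[0,0,0],[2.2,-3,-1],0],
    [[0,0,0],[2.3,-3,-1.3],0],
    [[0,0,0],[2.2,-2.9,-1.3],0],
    [[0,0,0],[0,0,0],0],
    [[0,0,0],[0,0,-3],0],
    [[0,0,0],[0,0,-1.7],0],
    [[0,0,0],[0,0,0],0],
    [[0,0,0],[0,0,0],0],
  ],
)

```text
clock: 36.17
position: [0.5126, -0.1975, 0.0906]
ee_rot: [0.0, 1.0, 0.0, 0.0]
contact_force: [-0.6, -0.4, 0.5]
width: 0.0003
gripper_force: 0.0
```

```bash
python3 look.py 4
```

```text
36.175 2.596 3 0.024 (226, 2.56)
36.225 2.668 4 0.035 (229, 2.65)
36.275 2.746 4 0.043 (232, 2.73)
36.325 2.836 4 0.041 (242, 2.82)
36.375 [ 0.5131 -0.1978  0.0908] [0.3 0.5 0.4]
```

>>> drive_tool(
  rows=[
    [[0,0,0],[0,0,-0.4],0],
    [[0,0,0],[0,0,-0.2],0],
    [[0,0,0],[0,0,0],0],
    [[0,0,0],[0,0,0],0],
    [[0,0,0],[0,0,0],0],
    [[0,0,0],[0,0,0],0],
    [[0,0,0],[0,0,0],0],
    [[0,0,0],[0,0,0],0],
  ],
)

```text
clock: 37.38
position: [0.5127, -0.1977, 0.0839]
ee_rot: [0.0, 1.0, 0.0, 0.0]
contact_force: [-0.4, -0.4, -0.7]
width: 0.0001
gripper_force: 0.0
```

```bash
python3 look.py 4
```

```text
37.375 -1.887 3 0.035 (161, -1.75)
37.425 -1.819 3 0.035 (162, -1.69)
37.475 -1.748 3 0.037 (149, -1.62)
37.525 -1.683 3 0.036 (225, -1.66)
37.575 [ 0.5127 -0.1977  0.0839] [ 0.2 -0.2  0.5]
```

>>> drive_tool(
  rows=[
    [[0,0,0],[0,0,-0.1],0],
    [[0,0,0],[0,0,0],0],
    [[0,0,0],[0,0,0],0],
    [[0,0,0],[0,0,0],0],
    [[0,0,0],[0,0,0],0],
  ],
)

```text
clock: 38.2
position: [0.5127, -0.1977, 0.0828]
ee_rot: [0.0, 1.0, 0.0, -0.0]
contact_force: [-0.3, -0.2, 0.8]
width: -0.0
gripper_force: 0.0
```

```bash
python3 look.py 3
```

```text
38.2 -0.865 3 0.012 (112, -0.99)
38.25 -0.808 3 0.01 (129, -0.95)
38.3 -0.754 3 0.009 (129, -0.9)
38.35 [ 0.5127 -0.1977  0.0828] [-0.6 -0.2 -0.4]
```

>>> drive_tool(
  rows=[
    [[0,0,0],[0,0,0],0],
    [[0,0,0],[0,0,0],0],
    [[0,0,0],[0,0,0],0],
    [[0,0,0],[0,0,0],0],
    [[0,0,0],[0,0,-0.35],0],
    [[0,0,0],[0,0,0],0],
  ],
)

```text
clock: 39.1
position: [0.5132, -0.1987, 0.081]
ee_rot: [0.001, 1.0, 0.0, 0.001]
contact_force: [-2.8, -0.6, 10.4]
width: -0.0003
gripper_force: 5.2
```

```bash
python3 look.py 3
```

```text
39.1 -0.098 4 0.009 (261, -0.17)
39.15 -0.102 4 0.009 (269, -0.18)
39.2 -0.104 4 0.008 (263, -0.17)
39.25 [ 0.5132 -0.1986  0.081 ] [-1.6 -0.2 10.2]
```

It stopped at −0.10 rad, about 8.7 mm short and still under the finger. I drag it the last 3 mm on the hub with the same touch.

>>> drive_tool(
  rows=[
    [[0,0,0],[0,-0.14,0],0],
    [[0,0,0],[0,-0.14,0],0],
    [[0,0,0],[0,0,0],0],
    [[0,0,0],[0,0,0],0],
  ],
)

```text
clock: 39.75
position: [0.5134, -0.2011, 0.081]
ee_rot: [0.001, 1.0, 0.0, 0.001]
contact_force: [-1.3, -0.3, 10.2]
width: 0.0001
gripper_force: 5.0
```

```bash
python3 look.py 2; python3 - <<'E'
from h import *
snap('top','t14.png');r=rotor(cv2.imread('pics/t14.png'));print([(int(s),round(float(x),2)) for s,x in r])
E
```

```text
39.75 -0.023 4 0.01 (250, -0.09)
39.8 -0.022 4 0.01 (251, -0.1)
39.85 [ 0.5134 -0.2011  0.081 ] [-0.6 -0.2  9.8]
[(1728, 1.03), (1678, 0.0), (1668, 1.02), (1655, -0.01), (1609, 1.05)]
```

>>> drive_tool(
  rows=[
    [[0,0,0],[0,-0.05,0],0],
    [[0,0,0],[0,0,0],0],
    [[0,0,0],[0,0,0.6],0],
    [[0,0,0],[0,0,1],0],
    [[0,0,0],[0,0,5],0],
    [[0,0,0],[-1.5,5,2],4],
    [[0,0,0],[-1.5,5.5,0],4],
    [[0,0,0],[-1,5,0],4],
  ],
)

```text
clock: 40.9
position: [0.472, -0.0446, 0.1661]
ee_rot: [0.0, 1.0, -0.0, 0.001]
contact_force: [0.4, 0.9, 0.6]
width: 0.0397
gripper_force: 0.0
```

>>> drive_tool(
  rows=[
    [[0,0,0],[0,5,0],4],
    [[0,0,0],[0,5,0],4],
    [[0,0,0],[0,5,0],4],
    [[0,0,0],[0,0,0],4],
    [[0,0,0],[0,0,0],4],
  ],
)

```text
clock: 41.52
position: [0.4726, 0.1037, 0.1654]
ee_rot: [0.0, 1.0, 0.001, -0.0]
contact_force: [-0.6, -0.2, -0.6]
width: 0.0403
gripper_force: 0.0
```

```bash
python3 look.py 2; python3 - <<'E'
from h import *
a=snap('top','t15.png');r=rotor(cv2.imread('pics/t15.png'));print([(int(s),round(float(x),2)) for s,x in r])
b=snap('scene','s15.png')
cv2.imwrite('pics/c15.png',np.hstack([cv2.resize(a[170:290,325:485],(533,400),interpolation=cv2.INTER_CUBIC),cv2.resize(b[130:260,240:330],(267,400),interpolation=cv2.INTER_CUBIC)])[:,:,::-1])
E
```

```text
41.525 -0.014 4 0.011 (305, -0.06)
41.575 -0.014 4 0.014 (300, -0.06)
41.625 [0.4727 0.1029 0.1654] [ 0.6 -0.2 -0.6]
[(2591, -0.01), (2511, 0.0), (2464, -0.02), (2200, 0.01), (2108, 1.03)]
```

View pics/c15.png

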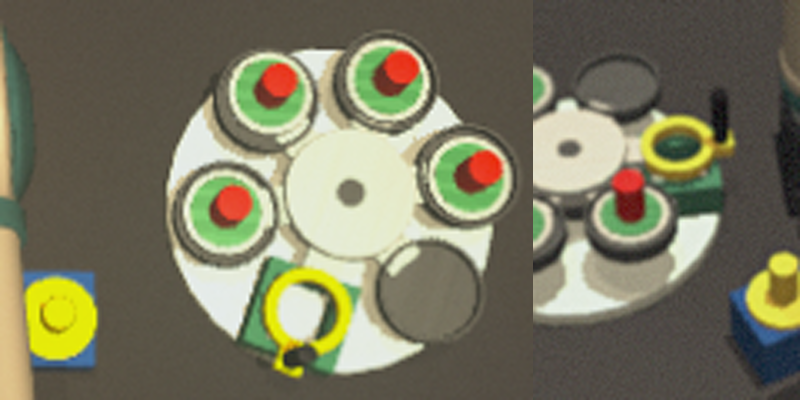

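The ring hole at crop (307,310) lies over the slot in the green block, with the rotor at about −0.01 rad (1 mm off). All four carriers are seated. Now I take the plug.

>>> drive_tool(
  rows=[
    [[0,0,0],[-0.7,-5,0],4.2],
    [[0,0,0],[-0.65,-5.45,0],4.2],
    [[0,0,0],[0,0,-3],4.2],
    [[0,0,0],[0,0,-3],4.2],
    [[0,0,0],[0,0,-3],4.2],
    [[0,0,0],[0,0,0],4.2],
    [[0,0,0],[0,0,0],4.2],
  ],
)

```text
clock: 42.6
position: [0.4599, -0.0011, 0.0761]
ee_rot: [0.0, 1.0, -0.0, 0.001]
contact_force: [-0.6, -0.3, -0.1]
width: 0.0423
gripper_force: 0.0
```

```bash
python3 - <<'E'
from h import *
print(world('top',[(325+58*.3,170+314*.3)],.086),'ring',world('top',[(325+307*.3,170+310*.3)],.064))
print(manip.get_state()['position'])
E
```

```text
[[ 0.45606598 -0.00174062  0.086     ]] ring [[ 0.4623009 -0.170067   0.064    ]]
[ 0.45989149 -0.00112944  0.07612694]
```

>>> drive_tool(
  rows=[
    [[0,0,0],[-0.25,-0.05,-0.2],4.2],
    [[0,0,0],[0,0,0],4.2],
    [[0,0,0],[0,0,0],1.2],
    [[0,0,0],[0,0,0],1.2],
    [[0,0,0],[0,0,0],1.2],
    [[0,0,0],[0,0,0],1.2],
  ],
)

```text
clock: 43.35
position: [0.457, -0.0011, 0.074]
ee_rot: [0.0, 1.0, 0.0, 0.0]
contact_force: [-0.4, 0.3, 5.7]
width: 0.0208
gripper_force: 39.1
```

>>> drive_tool(
  rows=[
    [[0,0,0],[0,0,2],1.2],
    [[0,0,0],[0,0,4],1.2],
    [[0,0,0],[0,0,4],1.2],
    [[0,0,0],[0,-1,2],1.2],
    [[0,0,0],[0.1,-4,0],1.2],
    [[0,0,0],[0.1,-4,0],1.2],
    [[0,0,0],[0.2,-4,0],1.2],
    [[0,0,0],[0,-3,0],1.2],
  ],
)

```text
clock: 44.35
position: [0.4605, -0.1624, 0.1928]
ee_rot: [-0.0, 1.0, -0.0, -0.0]
contact_force: [1.0, 0.3, -1.9]
width: 0.0211
gripper_force: 39.3
```

>>> drive_tool(
  rows=[
    [[0,0,0],[0.1,-0.75,0],1.2],
    [[0,0,0],[0,0,-2],1.2],
    [[0,0,0],[0,0,-2.7],1.2],
    [[0,0,0],[0,0,0],1.2],
    [[0,0,0],[0,0,0],1.2],
  ],
)

```text
clock: 44.98
position: [0.4621, -0.1682, 0.1469]
ee_rot: [0.0, 1.0, 0.001, 0.0]
contact_force: [0.3, -0.5, -0.9]
width: 0.0205
gripper_force: 39.4
```

```bash
python3 - <<'E'
from h import *
s=manip.get_state();print(s['position'],s['contact_force'])
a=snap('top','t16.png');b=snap('scene','s16.png')
for n,im,z in(('scene',b,.12),('top',a,.12)):
    hsv=cv2.cvtColor(im,cv2.COLOR_RGB2HSV);m=cv2.inRange(hsv,(20,140,60),(36,255,255))
    k=np.zeros_like(m)
    if n=='scene':k[120:230,250:330]=m[120:230,250:330]
    else:k[230:300,390:440]=m[230:300,390:440]
    nn,_,st,c=cv2.connectedComponentsWithStats(k);print(n,[(st[i].tolist(),c[i].round(1).tolist()) for i in range(1,nn) if st[i,4]>15])
cv2.imwrite('pics/c16.png',np.hstack([cv2.resize(b[120:220,240:340],(500,500),interpolation=cv2.INTER_CUBIC),cv2.resize(a[230:290,390:426],(300,500),interpolation=cv2.INTER_CUBIC)])[:,:,::-1])
print(angle(b[:,:,::-1].copy()))
print('expected flange top c px',pix('scene',[.4616,-.1695,s['position'][2]-.022]),'ring top',pix('scene',[.4616,-.1695,.064]))
E
```

```text
[ 0.46212741 -0.16815017  0.14692327] [ 0.29004628 -0.53465003 -0.92025534]
scene [([275, 144, 25, 24, 282], [286.3, 158.7]), ([276, 169, 32, 20, 264], [291.1, 179.4])]
top [([404, 260, 13, 23, 122], [408.8, 271.6]), ([410, 262, 20, 15, 180], [420.4, 267.6])]
(np.float64(-0.015343070177813445), 4, np.float64(0.01148129968930256), (204, 0.57))
expected flange top c px [286.20303675 156.27523954] ring top [287.69586383 175.7692072 ]
```

View pics/c16.png

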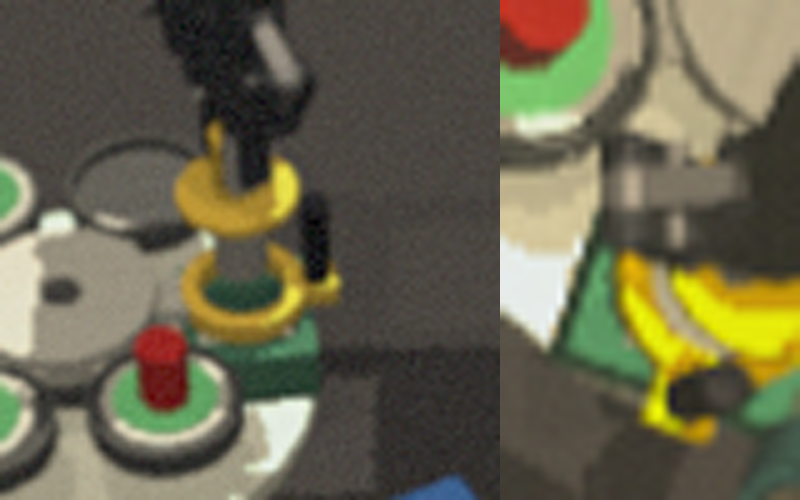

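The plug's flange (238,190) and the ring (245,290) are offset from their expected pixels by the same amount, so the stem is centred over the hole. I lower it.

>>> drive_tool(
  rows=[
    [[0,0,0],[0,-0.1,-1],1.2],
    [[0,0,0],[0,0,-1.2],1.2],
    [[0,0,0],[0,0,-1.2],1.2],
    [[0,0,0],[0,0,-1],1.2],
    [[0,0,0],[0,0,-0.5],1.2],
    [[0,0,0],[0,0,0],1.2],
  ],
)

```text
clock: 45.82
position: [0.4618, -0.1696, 0.0969]
ee_rot: [-0.0, 1.0, 0.0, -0.0]
contact_force: [2.3, -0.6, -0.8]
width: 0.0203
gripper_force: 39.4
```

>>> drive_tool(
  rows=[
    [[0,0,0],[0,0,-0.45],1.2],
    [[0,0,0],[0,0,0],1.2],
    [[0,0,0],[0,0,0],2.6],
    [[0,0,0],[0,0,0],4],
    [[0,0,0],[0,0,0],4],
    [[0,0,0],[0,0,3],4],
    [[0,0,0],[0,0,4],4],
    [[0,0,0],[0,0,4],4],
  ],
)

```text
clock: 46.82
position: [0.4613, -0.1694, 0.2039]
ee_rot: [-0.0, 1.0, 0.0, -0.0]
contact_force: [0.8, -0.5, 0.4]
width: 0.0399
gripper_force: 0.0
```

>>> drive_tool(
  rows=[
    [[0,0,0],[0,5,0],4],
    [[0,0,0],[0,5,0],4],
    [[0,0,0],[0,5,0],4],
    [[0,0,0],[0,5,0],4],
    [[0,0,0],[0,5,0],4],
    [[0,0,0],[0,0,0],4],
    [[0,0,0],[0,0,0],4],
  ],
)

```text
clock: 47.7
position: [0.4615, 0.0802, 0.2028]
ee_rot: [0.0, 1.0, 0.001, -0.0]
contact_force: [0.7, -0.2, -0.1]
width: 0.0399
gripper_force: 0.0
```

```bash
python3 look.py 2; python3 - <<'E'
from h import *
a=snap('top','t17.png');r=rotor(cv2.imread('pics/t17.png'));print([(int(s),round(float(x),2)) for s,x in r])
b=snap('scene','s17.png')
def yel(im):
    hsv=cv2.cvtColor(im,cv2.COLOR_BGR2HSV);m=cv2.inRange(hsv,(20,140,60),(36,255,255));k=np.zeros_like(m);k[120:230,250:330]=m[120:230,250:330]
    n,_,s,c=cv2.connectedComponentsWithStats(k);i=1+np.argmax(s[1:,4]);return s[i].tolist(),c[i].round(1)
print('now',yel(b[:,:,::-1].copy()),'start',yel(cv2.imread('pics/s0.png')))
print('knob top expected',pix('scene',[.4616,-.1695,.104]))
E
```

```text
47.7 -0.001 4 0.012 (443, 0.04)
47.75 -0.001 4 0.013 (447, 0.03)
47.8 [0.4617 0.0794 0.2028] [-0.1  0.2 -0.3]
[(2555, 0.0), (2438, -0.01), (2426, 0.01), (2212, 0.02), (2151, -0.02)]
now ([277, 161, 31, 27, 504], array([289.7, 175.6])) start ([277, 160, 31, 28, 516], array([289.7, 175.4]))
knob top expected [286.72635509 163.12107631]
```

The plug's image matches the starting, locked one: same blob, same place. The rotor is at 0 and all four carriers are in their cups. I hand in.

```bash
python3 -c "
from rig import job
print(job.sign_off())"
```

```text
the job is handed in; nothing more can be done
None
```

I handed the job in at about 48 s, verdict not shown: all four red carriers sit in cups and the plug is locked upright in the slot; the first brake stopped the rotor short of the slot, so I spun it again and dragged it the last 0.1 rad by fingertip on the hub to centre it (about 1 mm off).

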